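Pack levelling feet and spacer collars in a round tin

TASK

Pack all the filing cabinet's spare levelling feet from the tray into the round tin in one layer, close-packed and standing flat on its floor with the stems up: one foot in the very middle of the tin and the others in a ring around it. Once every foot is in, thread all the spacer collars onto the stem of the middle foot, fully down. Leave the mug, the screwdriver and the padlock where they are.

Things in the scene. Friction and masses are not known exactly. Their poses are not given: they have to be found in the camera images.
- tin_floor (a point): Centre of the inner floor of the round biscuit tin: open-topped plain steel, fixed to the bench, inner diameter 194 mm, outer 200 mm, 40 mm tall over all, floor 4 mm thick. This point is on the tin's axis, on the upper side of the floor; z up.
- tray: Shallow square grey metal tray, 240 x 240 mm, walls 5 mm thick and 22 mm high, floor 5 mm thick, fixed to the bench; the feet stand in it at the start. Origin at the centre of its underside, z up.
- foot1_mid (a point): One of six or seven identical levelling feet (a number may be absent): a black round pad 60 mm in diameter, 14 mm thick, both edges bevelled 4 mm (flat top and underside 52 mm across), with a plain steel stem 16 mm in diameter rising 58 mm from its middle; 72 mm tall in all, about 110 g. Point on the axis half-way up (36 mm above the underside); z up along the stem.
- foot2_mid (a point): One of six or seven identical levelling feet (a number may be absent): a black round pad 60 mm in diameter, 14 mm thick, both edges bevelled 4 mm (flat top and underside 52 mm across), with a plain steel stem 16 mm in diameter rising 58 mm from its middle; 72 mm tall in all, about 110 g. Point on the axis half-way up (36 mm above the underside); z up along the stem.
- foot3_mid (a point): One of six or seven identical levelling feet (a number may be absent): a black round pad 60 mm in diameter, 14 mm thick, both edges bevelled 4 mm (flat top and underside 52 mm across), with a plain steel stem 16 mm in diameter rising 58 mm from its middle; 72 mm tall in all, about 110 g. Point on the axis half-way up (36 mm above the underside); z up along the stem.
- foot4_mid (a point): One of six or seven identical levelling feet (a number may be absent): a black round pad 60 mm in diameter, 14 mm thick, both edges bevelled 4 mm (flat top and underside 52 mm across), with a plain steel stem 16 mm in diameter rising 58 mm from its middle; 72 mm tall in all, about 110 g. Point on the axis half-way up (36 mm above the underside); z up along the stem.
- foot5_mid (a point): One of six or seven identical levelling feet (a number may be absent): a black round pad 60 mm in diameter, 14 mm thick, both edges bevelled 4 mm (flat top and underside 52 mm across), with a plain steel stem 16 mm in diameter rising 58 mm from its middle; 72 mm tall in all, about 110 g. Point on the axis half-way up (36 mm above the underside); z up along the stem.
- foot6_mid (a point): One of six or seven identical levelling feet (a number may be absent): a black round pad 60 mm in diameter, 14 mm thick, both edges bevelled 4 mm (flat top and underside 52 mm across), with a plain steel stem 16 mm in diameter rising 58 mm from its middle; 72 mm tall in all, about 110 g. Point on the axis half-way up (36 mm above the underside); z up along the stem.
- foot7_mid (a point): One of six or seven identical levelling feet (a number may be absent): a black round pad 60 mm in diameter, 14 mm thick, both edges bevelled 4 mm (flat top and underside 52 mm across), with a plain steel stem 16 mm in diameter rising 58 mm from its middle; 72 mm tall in all, about 110 g. Point on the axis half-way up (36 mm above the underside); z up along the stem.
- collar1_mid (a point): One of one or two identical white nylon spacer collars (a number may be absent): outer diameter 44 mm, hole 24 mm, 24 mm high, about 35 g, lying flat on the bench at the start. Point at its centre, half-way up; z along the hole.
- collar2_mid (a point): One of one or two identical white nylon spacer collars (a number may be absent): outer diameter 44 mm, hole 24 mm, 24 mm high, about 35 g, lying flat on the bench at the start. Point at its centre, half-way up; z along the hole.
- mug: White mug with a handle, 78 mm across, 90 mm tall; a bystander. Origin at the centre of its underside.
- screwdriver: Screwdriver lying on the bench; a bystander. Origin at its underside.
- padlock: Brass padlock lying flat, 45 x 50 x 22 mm with a steel shackle; a bystander. Origin at the centre of its underside.
There are look-alikes about, which are no part of the job. What is shaped like the part that bears foot5_mid but yellow is not meant. Leave any orange look-alike of the part that bears collar2_mid alone.

How it is judged:
On the way, in this order (a step that is already met when the one before it is completed fails the run):
1. every foot stands flat on the tin's floor, with one in the middle (horizontal distance between each of foot1_mid, foot2_mid, foot3_mid, foot4_mid, foot5_mid, foot6_mid, foot7_mid and tin_floor below 0.072 m and z of each of foot1_mid, foot2_mid, foot3_mid, foot4_mid, foot5_mid, foot6_mid, foot7_mid in the frame of tin_floor below 0.042 m and angle between each of foot1_mid, foot2_mid, foot3_mid, foot4_mid, foot5_mid, foot6_mid, foot7_mid's own z axis and vertical below 0.12 rad and horizontal distance between any of foot1_mid, foot2_mid, foot3_mid, foot4_mid, foot5_mid, foot6_mid, foot7_mid and tin_floor below 0.015 m), for 0.2 s.
2. every collar is threaded onto the middle foot's stem and fully down (((horizontal distance between foot1_mid and tin_floor below 0.015 m and horizontal distance between collar1_mid and foot1_mid below 0.008 m and z of collar1_mid in the frame of foot1_mid below 0.019 m) or (horizontal distance between foot2_mid and tin_floor below 0.015 m and horizontal distance between collar1_mid and foot2_mid below 0.008 m and z of collar1_mid in the frame of foot2_mid below 0.019 m) or (horizontal distance between foot3_mid and tin_floor below 0.015 m and horizontal distance between collar1_mid and foot3_mid below 0.008 m and z of collar1_mid in the frame of foot3_mid below 0.019 m) or (horizontal distance between foot4_mid and tin_floor below 0.015 m and horizontal distance between collar1_mid and foot4_mid below 0.008 m and z of collar1_mid in the frame of foot4_mid below 0.019 m) or (horizontal distance between foot5_mid and tin_floor below 0.015 m and horizontal distance between collar1_mid and foot5_mid below 0.008 m and z of collar1_mid in the frame of foot5_mid below 0.019 m) or (horizontal distance between foot6_mid and tin_floor below 0.015 m and horizontal distance between collar1_mid and foot6_mid below 0.008 m and z of collar1_mid in the frame of foot6_mid below 0.019 m) or (horizontal distance between foot7_mid and tin_floor below 0.015 m and horizontal distance between collar1_mid and foot7_mid below 0.008 m and z of collar1_mid in the frame of foot7_mid below 0.019 m)) and ((horizontal distance between foot1_mid and tin_floor below 0.015 m and horizontal distance between collar2_mid and foot1_mid below 0.008 m and z of collar2_mid in the frame of foot1_mid below 0.019 m) or (horizontal distance between foot2_mid and tin_floor below 0.015 m and horizontal distance between collar2_mid and foot2_mid below 0.008 m and z of collar2_mid in the frame of foot2_mid below 0.019 m) or (horizontal distance between foot3_mid and tin_floor below 0.015 m and horizontal distance between collar2_mid and foot3_mid below 0.008 m and z of collar2_mid in the frame of foot3_mid below 0.019 m) or (horizontal distance between foot4_mid and tin_floor below 0.015 m and horizontal distance between collar2_mid and foot4_mid below 0.008 m and z of collar2_mid in the frame of foot4_mid below 0.019 m) or (horizontal distance between foot5_mid and tin_floor below 0.015 m and horizontal distance between collar2_mid and foot5_mid below 0.008 m and z of collar2_mid in the frame of foot5_mid below 0.019 m) or (horizontal distance between foot6_mid and tin_floor below 0.015 m and horizontal distance between collar2_mid and foot6_mid below 0.008 m and z of collar2_mid in the frame of foot6_mid below 0.019 m) or (horizontal distance between foot7_mid and tin_floor below 0.015 m and horizontal distance between collar2_mid and foot7_mid below 0.008 m and z of collar2_mid in the frame of foot7_mid below 0.019 m))), for 0.2 s.
At the end, for the whole second after the job is handed in: Every foot stands in the tin, tilt < 0.12 rad, underside within 6 mm of its floor, axis within 72 mm of the tin's, one within 15 mm; every collar is on that middle foot's stem (axes within 8 mm), its centre at most 19 mm above the foot's mid point; all at rest (< 0.02 m/s) (all of step 1 and all of step 2 and linear speed of each of foot1, foot2, foot3, foot4, foot5, foot6, foot7, collar1, collar2 below 0.02 m/s); the robot touches nothing.
It fails at once if the mug is moved by more than 30 mm (distance of mug from where it was at the start of the episode above 0.03 m).
It fails at once if the screwdriver is moved by more than 30 mm (distance of screwdriver from where it was at the start of the episode above 0.03 m).
It fails at once if the padlock is moved by more than 30 mm (distance of padlock from where it was at the start of the episode above 0.03 m).
Of foot1, foot2, foot3, foot4, foot5, foot6, foot7 only 6 to 7 are there at a start; the rules pass over those that are not, and their reading is None.
Of collar1, collar2 only 1 to 2 are there at a start; the rules pass over those that are not, and their reading is None.
At some moment in a run one of foot1, foot2, foot3, foot4, foot5, foot6, foot7, collar1, collar2 may be knocked a few centimetres aside while the robot is not near it.
It also fails if it takes over 210 s, if anything falls off the work surface, if the arm or the gripper's body presses on something with over 40 N, if the wrist force passes 120 N, or if a joint passes its speed limit or range.

ROBOT

A 6-joint arm with a two-finger parallel gripper is mounted at the origin on the work surface. World frame = base frame: x ahead of the robot, y to its left, z up, the work surface at z = 0. Lengths are in m, angles in rad, forces in N, time in s.
With the tool pointing down it reaches from about 0.4 to 0.825 m from the base axis. Payload 7 kg.
Tool frame: the origin (TCP) lies midway between the tips of the shut fingers; the grasp point (between the pads) lies hold_point_z behind it (hold_point_z is the distance from the TCP to the grasp point, in m); z points along the fingers, y is the line along which they close (so a half turn about z gives the same grasp; the last joint's range is limited). The gripper opens to 88 mm and grips with 3 to 60 N. Pads are 19 mm wide; open, the fingers measure 130 mm over their backs; the gripper's body (78 mm by 193 mm) begins 47 mm behind the grasp point.
Start: joints at [-0.948, 0.359, 0.012, 0, -1.224, -0.288], TCP at [0.222, -0.638, 0.227] pointing down, gripper open.
Joint ranges: [-3.07, 3.07], [-1.43, 2.12], [-1.02, 1.25], [-3.03, 1.67], [-3.05, -0], [-3.03, 3.03]. Speed limits (rad/s): [2.39, 2.39, 3.01, 3.14, 3.14, 3.14].

INTERFACE

Orientations are given as [roll, pitch, yaw] about the fixed x, y, z axes, in that order (R = Rz(yaw) Ry(pitch) Rx(roll)).
In Python, from station import * gives the robot as it stands.
- The arm moves only by the tool apply_moves, never from a script. Its argument "steps" is a list of rows, each an object with "translation": the shift along the world's x, y, z scaled (see below), a list of three; "rotation": the turn, a rotation vector about the world's x, y, z scaled (see below), a list of three. A call has exactly 10 rows; each row is the pose to reach, as a shift and turn from the pose commanded when the call began; what a row does not reach only later rows make up. The controller multiplies each number of a shift by 250 mm and each number of a turn by 30 degrees. A row lasts 1/12 s, in which the tool goes at most 41.7 mm and 7.16 degrees, less where a joint would pass 70% of its speed; a pose out of reach is approached as far as the arm can. A call with a number of a shift or a turn outside -1 to 1 is refused whole. A call with a gripper value outside its range is refused whole. "jaw" is the closure, from -1 (fully open) to 1 (shut), so that 0 is half open, set as the call begins (left out, the last holds). The fingers move at their own pace and stop on an object; "newtons" is the grip in N (left out, the last holds). Time passes only in rows, so rows that repeat a pose let the fingers close, or fill a call up. It gives the time, the measured TCP pose, the force, the opening and the grip force at its end, in the units of the state.
- get_state(): the state, without advancing time (a new reading comes with each control period).
- grab_frame(name): name is "scene" or "top"; returns the picture (420x560x3 uint8, blue, green, red); there is no depth.
- camera_model(name): a dict with "fx", "fy", "cx", "cy" (pixels), "xyz" and "rotation" of the camera in the world. Camera axes: x right, y down, z forward; pixel columns grow to the right and rows downward; lengths in m; the calibration is good to about 2 mm. A picture is of the moment at which its call begins. camera_model takes no time and is no camera call.
- job_done(): hands the job in; it is judged then, once.
The state is a dict: "t": time; "q": joint angles; "qd": joint speeds; "joint_efforts": joint torques, N m; "eef_pos": TCP position; "ee_rot": TCP orientation; "force": force on the tool from outside, world axes, zero at the start; "moment": the same for the moment, N m; "width": finger opening in m; "gripper_force": force on a finger pad.
Only numpy, scipy, OpenCV 4.12 (cv2) and the standard library are available. Lean on these libraries where they do the work, as an engineer would, in place of code of your own. Each camera call takes 0.05 s, during which the arm holds its last target. There are 200 camera calls.

## Working session

There is one attempt and no reset: what is moved stays moved. The work goes in short steps, Python scripts to look and compute and a tool call to move; the robot and the scene stay as the last step left them, time stands still between calls to the robot, and variables do not carry over. Pictures are saved under pics/ and viewed, at most 14 in all, crops included, and the job is handed in when it is done.

Besides the shell and the picture viewer there is one more tool, called in YAML: its name, and indented under it one key for each argument. apply_moves: Moves the arm, as the interface text tells. Shifts and turns lie within -1 to 1; 1 stands for 250 mm of shift or 30 degrees of turn. Its arguments: {"type":"object","properties":{"steps":{"type":"array"},"jaw":{"type":"number"},"newtons":{"type":"number"}},"required":["steps"]}

```bash
ls; mkdir -p pics; python3 - <<'E'
from station import *
import cv2
s=get_state(); print({k:s[k] for k in s})
for n in("scene","top"):
    im=grab_frame(n); cv2.imwrite(f"pics/{n}0.png",im); print(n,camera_model(n))
E
```

```text
pics
{'t': 0.0, 'q': array([-9.47939107e-01,  3.59381088e-01,  1.10769246e-02, -3.12647142e-04,
       -1.22411492e+00, -2.88123358e-01]), 'qd': array([-1.39565492e-03, -3.83215738e-06, -9.85884146e-04,  6.27236618e-04,
       -1.70742577e-03,  4.54461440e-04]), 'joint_efforts': array([ 1.23708454e-03, -5.82721031e+01,  2.93056995e+01,  6.99707955e+00,
        6.86865402e-03, -1.83443558e-04]), 'eef_pos': array([ 0.22156982, -0.63708909,  0.22564107]), 'ee_rot': array([ 3.13995326e+00, -1.79357546e-04, -2.80696511e+00]), 'force': array([ 0.02979841, -0.08669892,  0.17526795]), 'moment': array([ 0.00972922, -0.02075703, -0.00829341]), 'gripper_force': 0.0, 'width': 0.08778670908162196}
scene {'fx': 398.406468134978, 'fy': 398.406468134978, 'cx': 274.96190522697697, 'cy': 205.69000744812416, 'xyz': array([1.02471723, 0.43838605, 0.73049524]), 'rotation': array([-2.42902042,  0.01509116,  2.33489875])}
top {'fx': 430.2606545931422, 'fy': 430.2606545931422, 'cx': 285.8345024386529, 'cy': 211.24273702016677, 'xyz': array([0.43359147, 0.06286724, 1.26296889]), 'rotation': array([-3.0006842 , -0.00527659, -1.55491662])}
```

View pics/scene0.png

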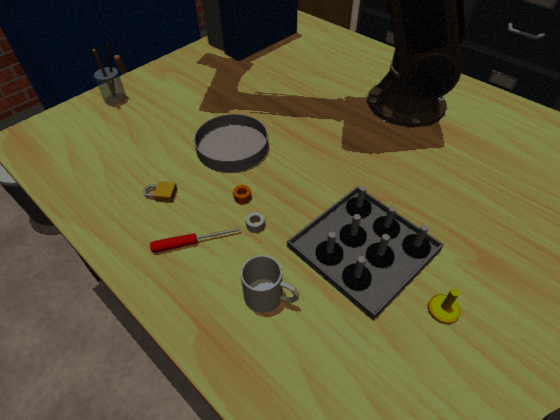

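View pics/top0.png

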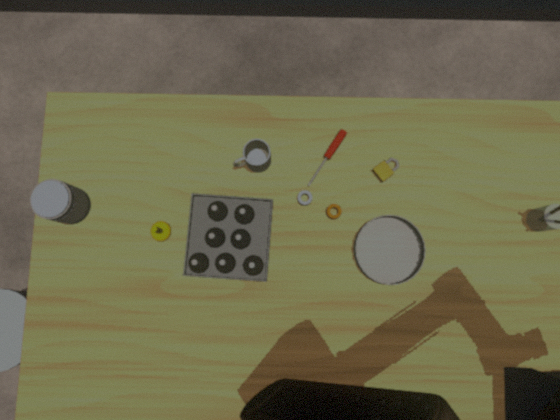

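The scene view shows seven black feet in the tray, at (361,198), (388,222), (422,238), (355,226), (331,245), (384,248) and (360,270). The tin is at (232,143), the white collar at (256,222), and a yellow foot at (445,305). There is an orange collar at (242,194) and a mug at (263,284). The top view agrees: the tray is at (229,238), the tin at (388,250) and the white collar at (305,198).

Candidates and choices:
- **Feet:** the seven black ones are the target. The yellow one, at (160,231) in the top view, is the look-alike.
- **Collars:** white at top (305,198) is the target. Orange at (334,212) is the look-alike.

```bash
cat > h.py <<'E'
from station import *
import numpy as np, cv2
from scipy.spatial.transform import Rotation as R
def cam(n):
    c=camera_model(n); return c, R.from_euler('xyz',c["rotation"]).as_matrix()
def ray(n,uv,z):
    c,M=cam(n); d=M@np.array([(uv[0]-c["cx"])/c["fx"],(uv[1]-c["cy"])/c["fy"],1]); o=np.array(c["xyz"])
    return o+d*(z-o[2])/d[2]
def proj(n,p):
    c,M=cam(n); q=M.T@(np.array(p)-c["xyz"]); return np.array([c["fx"]*q[0]/q[2]+c["cx"],c["fy"]*q[1]/q[2]+c["cy"]])
E
python3 - <<'E'
from h import *
print([ (k,v) for k,v in globals().items() if 'hold' in k.lower()])
for n,uv in (("top",(388,250)),("top",(229,238)),("top",(305,198)),("top",(257,153))): print(n,uv,ray(n,uv,0).round(3))
for uv in ((232,143),(365,245),(256,222)): print("scene",uv,ray("scene",uv,0).round(3))
t=cv2.imread("pics/top0.png")[185:290,175:320]; s=cv2.imread("pics/scene0.png")[180:320,280:450]
a=cv2.resize(t,None,fx=5,fy=5,interpolation=cv2.INTER_CUBIC); a=cv2.convertScaleAbs(a,alpha=1.8)
b=cv2.convertScaleAbs(cv2.resize(s,None,fx=4,fy=4,interpolation=cv2.INTER_CUBIC),alpha=1.8)
cv2.imwrite("pics/ct.png",a); cv2.imwrite("pics/cs.png",b)
E
```

```text
[('hold_point_z', 0.0188)]
top (388, 250) [ 0.503 -0.242  0.   ]
top (229, 238) [0.531 0.225 0.   ]
top (305, 198) [0.654 0.003 0.   ]
top (257, 153) [0.789 0.149 0.   ]
scene (232, 143) [ 0.491 -0.256  0.   ]
scene (365, 245) [0.523 0.22  0.   ]
scene (256, 222) [ 0.643 -0.004  0.   ]
```

View pics/ct.png

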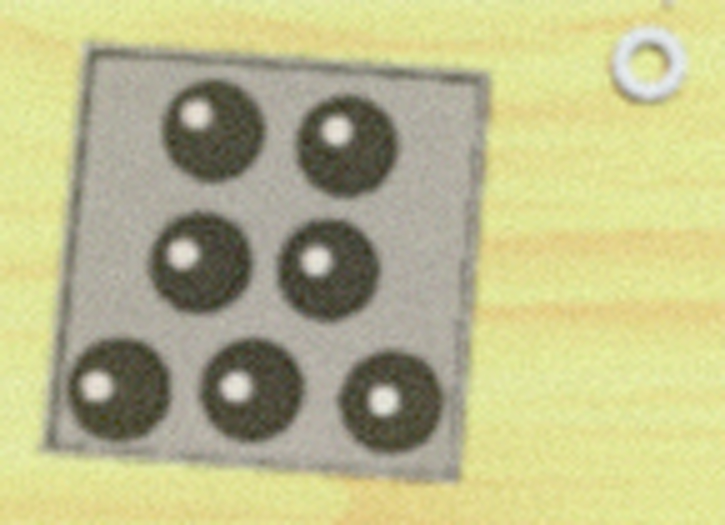

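View pics/cs.png

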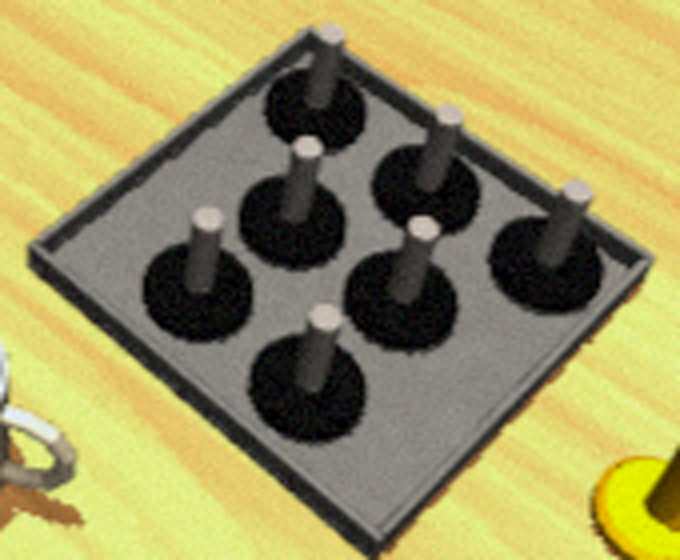

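The crops confirm the choice: seven black pads with steel stems all stand upright in the tray. The top crop puts the stem tips at about (214,208), (242,211), (211,236), (238,237), (194,262), (222,262) and (252,265) in full-frame pixels. The white collar is at (305,198).

```bash
cat >> h.py <<'E'
def blobs(mask,amin,amax):
    n,l,st,ce=cv2.connectedComponentsWithStats(mask.astype(np.uint8)); 
    return [(ce[i],(l==i),st[i]) for i in range(1,n) if amin<=st[i,4]<=amax]
def black(im): return (im.max(2)<38)
def pads(im,zpad,box):
    """top-view pad discs -> list of (pad xy at height zpad, tip xy at zpad+62)"""
    x0,y0,x1,y1=box; out=[]
    g=cv2.GaussianBlur(im,(3,3),0); m=np.zeros(im.shape[:2],bool); m[y0:y1,x0:x1]=(g.max(2)<62)[y0:y1,x0:x1]
    m=cv2.morphologyEx(m.astype(np.uint8),cv2.MORPH_OPEN,np.ones((3,3)))
    cs,_=cv2.findContours(m,cv2.RETR_EXTERNAL,cv2.CHAIN_APPROX_NONE)
    for c in cs:
        h=cv2.convexHull(c)
        if not 180<cv2.contourArea(h)<480: continue
        (u,v),(a,b),_=cv2.fitEllipse(h)
        w=np.zeros(im.shape[:2],np.uint8); cv2.fillConvexPoly(w,h,1)
        gr=im.max(2).astype(float)*(w>0); br=gr*(gr>85)
        tip=np.array([np.nan]*2)
        if br.sum()>0: ys,xs=np.nonzero(br); tip=np.array([np.average(xs,weights=br[ys,xs]-85),np.average(ys,weights=br[ys,xs]-85)])
        out.append((ray("top",(u,v),zpad)[:2],ray("top",tip,zpad+62)[:2],(u,v),(a,b),tip))
    return out
E
python3 - <<'E'
from h import *
t=cv2.imread("pics/top0.png"); s=cv2.imread("pics/scene0.png")
print(t[232,195:245].max(1))
for p in pads(t,.015,(180,190,275,285)):
    print(p[0].round(4),p[1].round(4),np.round(p[2],1),np.round(p[3],1),p[4].round(1),'scene tip pred',proj("scene",[*p[1],.077]).round(1))
# collar
hsv=cv2.cvtColor(t,cv2.COLOR_BGR2HSV)
def white(sat,v): return (hsv[...,1]<sat)&(hsv[...,2]>v)
for c,m,st in blobs(white(60,100),20,30000): print('white',c.round(1),st)
# tin scene rim: dark wall mask
E
```

```text
[101  96  96  98  95 103 100  99  95  96  94  77  48  40  49  57  69  68
  59  46  43  48  43  36  48  40  45  43  56  73  93 101  96  95  98  95
  91  74  58  41  31  43  41  47  40  40  44  43  41  42]
[0.4529 0.1517] [-0.547  -4.4753] [252.8 265. ] [19.1 19.6] [251.3 264.7] scene tip pred [  -5.  -134.7]
[0.4589 0.2319] [-0.864  -8.6211] [225.  262.4] [19.3 19.6] [221.7 261.9] scene tip pred [-100.4 -174.9]
[0.458  0.3082] [ -0.8203 -12.5193] [198.4 262.3] [19.5 19.9] [193.9 261.8] scene tip pred [-164.2 -190.9]
[0.5286 0.1904] [-4.4406 -6.475 ] [240.1 238.5] [19.3 19.5] [237.9 236.7] scene tip pred [ 198.  -189.6]
[0.5314 0.2642] [ -4.5795 -10.2625] [214.7 237.1] [19.  19.6] [211.1 235.3] scene tip pred [  84.4 -201.4]
[0.601  0.1815] [-8.161  -6.0175] [243.9 213.8] [19.  19.1] [241.9 210.7] scene tip pred [ 362.8 -205.9]
[0.6083 0.2596] [ -8.5739 -10.0343] [217.4 210.9] [18.6 19.4] [213.8 207.4] scene tip pred [ 237.9 -213.8]
white [270.7  34.3] [268  29   6  11  22]
white [277.9  35.7] [275  33   6   7  20]
white [357.1  41.9] [354  39   7   7  23]
white [287.6  60.2] [283  53  12  14  59]
white [296.3  56.8] [293  54   8   7  22]
white [254.8 154.3] [234 138  37  27 424]
white [316.2 172.2] [308 158  18  28  74]
white [393.6 162.7] [386 158  13  13  55]
white [304.6 197. ] [297 190  16  15 141]
white [550.3 207.7] [544 204  16  11  76]
white [554.  216.1] [546 211  14   9  82]
white [387.1 249.5] [ 356  214   67   71 3399]
white [ 10.4 328.1] [   0  222   30  198 3570]
white [553.5 225. ] [547 222  13   7  63]
white [417.9 268.1] [405 252  21  30  47]
white [194.  261.9] [192 260   5   5  20]
white [221.9 262. ] [220 260   5   5  20]
white [251.2 264.8] [249 263   5   5  20]
white [236.2 272.1] [228 268  14   8  49]
```

```bash
sed -i 's/zpad+62)/zpad+.062)/' h.py; python3 - <<'E'
from h import *
from scipy.optimize import least_squares
t=cv2.imread("pics/top0.png"); s=cv2.imread("pics/scene0.png")
hs=cv2.cvtColor(s,cv2.COLOR_BGR2HSV)
for p in pads(t,.015,(180,190,275,285)):
    q=proj("scene",[*p[1],.077]); u,v=np.round(q).astype(int); w=s[v-6:v+7,u-6:u+7].max(2).astype(float)
    d=(w>95)&(hs[v-6:v+7,u-6:u+7,1]<70); ys,xs=np.nonzero(d); st=np.array([xs.mean()+u-6,ys.mean()+v-6]) if d.any() else np.nan*np.ones(2)
    print('pad',p[0].round(4),'tip',p[1].round(4),'scene tip',ray("scene",st,.077)[:2].round(4),len(xs))
def circ(P,r):
    f=least_squares(lambda a:np.hypot(P[:,0]-a[0],P[:,1]-a[1])-a[2],[*P.mean(0),r],loss='soft_l1',f_scale=.002); return f.x.round(4),np.abs(f.fun).mean().round(4)
for n,im,box,c0,sat in (("top",t,(340,200,440,300),(.503,-.242),85),("scene",s,(185,110,280,175),(.5,-.25),100)):
    x0,y0,x1,y1=box; h=cv2.cvtColor(cv2.GaussianBlur(im,(3,3),0),cv2.COLOR_BGR2HSV)
    print(n,'sat in/out',h[(y0+y1)//2,x0:x1:6,1],h[(y0+y1)//2,x0:x1:6,2])
    m=np.zeros(im.shape[:2],np.uint8); m[y0:y1,x0:x1]=(h[y0:y1,x0:x1,1]<sat)
    cs,_=cv2.findContours(cv2.morphologyEx(m,cv2.MORPH_OPEN,np.ones((3,3))),cv2.RETR_EXTERNAL,cv2.CHAIN_APPROX_NONE); c=cv2.convexHull(max(cs,key=cv2.contourArea))[:,0]
    P=np.array([ray(n,a,.04)[:2] for a in c]); cx=np.array(camera_model(n)["xyz"])[:2]
    far=(P-np.array(c0))@(np.array(c0)-cx)>-0.0; print(n,circ(P[far],.1),far.sum())
for n,im,uv in (("top",t,(304.6,197)),("scene",s,(256,222))):
    h=cv2.cvtColor(im,cv2.COLOR_BGR2HSV); x,y=map(int,uv); m=np.zeros(im.shape[:2],np.uint8); m[y-14:y+15,x-14:x+15]=((h[...,1]<75)&(h[...,2]>70))[y-14:y+15,x-14:x+15]
    b=max(blobs(m,30,900),key=lambda b:b[2][4]); ys,xs=np.nonzero(b[1]); H=cv2.convexHull(np.c_[xs,ys].astype(np.int32))
    e=cv2.fitEllipse(H); print('collar',n,np.round(e[0],1),np.round(e[1],1),ray(n,e[0],.024 if n=="top" else .012).round(4))
E
```

```text
pad [0.4529 0.1517] tip [0.4527 0.1515] scene tip [0.4513 0.1472] 22
pad [0.4589 0.2319] tip [0.4589 0.2324] scene tip [0.4572 0.2287] 28
pad [0.458  0.3082] tip [0.4581 0.3085] scene tip [0.4564 0.3051] 28
pad [0.5286 0.1904] tip [0.5287 0.1905] scene tip [0.5277 0.1871] 23
pad [0.5314 0.2642] tip [0.5315 0.2644] scene tip [0.5304 0.2606] 26
pad [0.601  0.1815] tip [0.6014 0.1816] scene tip [0.5998 0.1777] 30
pad [0.6083 0.2596] tip [0.6094 0.26  ] scene tip [0.6081 0.256 ] 36
top sat in/out [ 91  93 109  18  14  14  14  16  14  14  14  20  18  21  44  82  81] [126 126  98 126 127 126 126 127 126 125 126 127 126 119  87 128 129]
top (array([ 0.5113, -0.3074,  0.1092]), np.float64(0.005)) 7
scene sat in/out [123 127  32  27  28  25  31  27  25  27  27  28  28  25 124 120] [126 129  24 112 111 112 116 112 114 113 112 111 110 110 115 127]
scene (array([ 0.5026, -0.2442,  0.1001]), np.float64(0.0005)) 15
collar top [304.7 197.1] [15.9 16.7] [0.652  0.0047 0.024 ]
collar scene [254.5 219. ] [14.6 19.1] [ 0.6459 -0.0055  0.012 ]
```

apply_moves:
  steps:
    - {"translation":[0.1,0.11,-0.02],"rotation":[0,0,-0.08]}
    - {"translation":[0.2,0.22,-0.04],"rotation":[0,0,-0.16]}
    - {"translation":[0.3,0.33,-0.06],"rotation":[0,0,-0.24]}
    - {"translation":[0.4,0.44,-0.08],"rotation":[0,0,-0.32]}
    - {"translation":[0.5,0.55,-0.1],"rotation":[0,0,-0.4]}
    - {"translation":[0.6,0.66,-0.12],"rotation":[0,0,-0.48]}
    - {"translation":[0.7,0.77,-0.14],"rotation":[0,0,-0.56]}
    - {"translation":[0.8,0.88,-0.16],"rotation":[0,0,-0.64]}
    - {"translation":[0.88,0.96,-0.16],"rotation":[0,0,-0.64]}
    - {"translation":[0.88,0.96,-0.16],"rotation":[0,0,-0.64]}
  jaw: 0
  newtons: 20

```text
t: 0.93
eef_pos: [0.4446, -0.3942, 0.186]
ee_rot: [3.141, -0.0, -3.138]
force: [0.1, -1.0, 0.6]
width: 0.044
gripper_force: 0.0
```

apply_moves:
  steps:
    - {"translation":[0.004,0.1,0],"rotation":[0,0,0]}
    - {"translation":[0.008,0.2,0],"rotation":[0,0,0]}
    - {"translation":[0.012,0.3,0],"rotation":[0,0,0]}
    - {"translation":[0.016,0.4,0],"rotation":[0,0,0]}
    - {"translation":[0.02,0.5,0],"rotation":[0,0,0]}
    - {"translation":[0.024,0.6,0],"rotation":[0,0,0]}
    - {"translation":[0.028,0.7,0],"rotation":[0,0,0]}
    - {"translation":[0.032,0.8,0],"rotation":[0,0,0]}
    - {"translation":[0.036,0.9,0],"rotation":[0,0,0]}
    - {"translation":[0.04,1,0],"rotation":[0,0,0]}

```text
t: 1.77
eef_pos: [0.4514, -0.1465, 0.1864]
ee_rot: [3.142, -0.0, 3.141]
force: [0.5, 0.5, 0.2]
width: 0.0437
gripper_force: 0.0
```

```bash
python3 - <<'E'
from h import *
from scipy.optimize import least_squares
t=cv2.imread("pics/top0.png")
h=cv2.cvtColor(cv2.GaussianBlur(t,(3,3),0),cv2.COLOR_BGR2HSV)
m=np.zeros(t.shape[:2],np.uint8); m[200:300,340:440]=(h[200:300,340:440,1]<62)
cs,_=cv2.findContours(cv2.morphologyEx(m,cv2.MORPH_OPEN,np.ones((3,3))),cv2.RETR_EXTERNAL,cv2.CHAIN_APPROX_NONE); c=cv2.convexHull(max(cs,key=cv2.contourArea))[:,0]
print(cv2.boundingRect(c))
P=np.array([ray("top",a,.04)[:2] for a in c]); c0=np.array([.503,-.242]); far=(P-c0)@(c0-[.434,.063])>0.0
f=least_squares(lambda a:np.hypot(P[far,0]-a[0],P[far,1]-a[1])-a[2],[*c0,.1]); print(f.x.round(4),np.abs(f.fun).mean(),far.sum())
s=get_state(); print(s['t'],s['eef_pos'],s['ee_rot'],s['width'])
E
```

```text
(355, 214, 71, 71)
[ 0.5038 -0.2381  0.1006] 0.0003802948917219364 18
1.7667 [ 0.4513945  -0.14650353  0.18644634] [ 3.14151868e+00 -2.13523375e-04  3.14111744e+00] 0.04372986277617654
```

apply_moves:
  steps:
    - {"translation":[0,0.1,0],"rotation":[0,0,0]}
    - {"translation":[0,0.2,0],"rotation":[0,0,0]}
    - {"translation":[0,0.3,0],"rotation":[0,0,0]}
    - {"translation":[0,0.4,0],"rotation":[0,0,0]}
    - {"translation":[0,0.5,0],"rotation":[0,0,0]}
    - {"translation":[0,0.6,0],"rotation":[0,0,0]}
    - {"translation":[0,0.7,0],"rotation":[0,0,0]}
    - {"translation":[0,0.8,0],"rotation":[0,0,0]}
    - {"translation":[0,0.9,0],"rotation":[0,0,0]}
    - {"translation":[0,1,0],"rotation":[0,0,0]}

```text
t: 2.6
eef_pos: [0.4514, 0.1035, 0.1865]
ee_rot: [-3.142, -0.0, 3.141]
force: [0.5, -0.5, 0.4]
width: 0.0441
gripper_force: 0.0
```

apply_moves:
  steps:
    - {"translation":[0,0.06,0],"rotation":[0,0,0]}
    - {"translation":[0,0.12,0],"rotation":[0,0,0]}
    - {"translation":[0,0.184,0],"rotation":[0,0,0]}
    - {"translation":[0,0.184,0],"rotation":[0,0,0]}
    - {"translation":[0,0.184,0],"rotation":[0,0,0]}
    - {"translation":[0,0.184,0],"rotation":[0,0,0]}
    - {"translation":[0,0.184,0],"rotation":[0,0,0]}
    - {"translation":[0,0.184,0],"rotation":[0,0,0]}
    - {"translation":[0,0.184,0],"rotation":[0,0,0]}
    - {"translation":[0,0.184,0],"rotation":[0,0,0]}

```text
t: 3.43
eef_pos: [0.4518, 0.1481, 0.1866]
ee_rot: [3.141, 0.0, 3.141]
force: [-0.5, 1.2, -0.0]
width: 0.0438
gripper_force: 0.0
```

apply_moves:
  steps:
    - {"translation":[0,0.006,-0.08],"rotation":[0,0,0]}
    - {"translation":[0,0.006,-0.16],"rotation":[0,0,0]}
    - {"translation":[0,0.006,-0.24],"rotation":[0,0,0]}
    - {"translation":[0,0.006,-0.32],"rotation":[0,0,0]}
    - {"translation":[0,0.006,-0.4],"rotation":[0,0,0]}
    - {"translation":[0,0.006,-0.46],"rotation":[0,0,0]}
    - {"translation":[0,0.006,-0.51],"rotation":[0,0,0]}
    - {"translation":[0,0.006,-0.54],"rotation":[0,0,0]}
    - {"translation":[0,0.006,-0.556],"rotation":[0,0,0]}
    - {"translation":[0,0.006,-0.556],"rotation":[0,0,0]}

```text
t: 4.27
eef_pos: [0.4516, 0.1497, 0.0471]
ee_rot: [-3.141, -0.001, 3.141]
force: [0.1, -1.0, 1.2]
width: 0.0436
gripper_force: 0.0
```

apply_moves:
  steps:
    - {"translation":[0,0,0],"rotation":[0,0,0]}
    - {"translation":[0,0,0],"rotation":[0,0,0]}
    - {"translation":[0,0,0],"rotation":[0,0,0]}
    - {"translation":[0,0,0],"rotation":[0,0,0]}
    - {"translation":[0,0,0],"rotation":[0,0,0]}
    - {"translation":[0,0,0],"rotation":[0,0,0]}
    - {"translation":[0,0,0],"rotation":[0,0,0]}
    - {"translation":[0,0,0],"rotation":[0,0,0]}
    - {"translation":[0,0,0],"rotation":[0,0,0]}
    - {"translation":[0,0,0],"rotation":[0,0,0]}
  jaw: 1
  newtons: 20

```text
t: 5.1
eef_pos: [0.4519, 0.15, 0.0477]
ee_rot: [-3.142, 0.0, 3.141]
force: [-0.1, -1.1, 3.6]
width: 0.0153
gripper_force: 20.0
```

apply_moves:
  steps:
    - {"translation":[0,0,0.02],"rotation":[0,0,0]}
    - {"translation":[0,0,0.06],"rotation":[0,0,0]}
    - {"translation":[0,0,0.12],"rotation":[0,0,0]}
    - {"translation":[0,0,0.2],"rotation":[0,0,0]}
    - {"translation":[0,0,0.28],"rotation":[0,0,0]}
    - {"translation":[0,0,0.36],"rotation":[0,0,0]}
    - {"translation":[0,0,0.44],"rotation":[0,0,0]}
    - {"translation":[0,0,0.5],"rotation":[0,0,0]}
    - {"translation":[0,0,0.5],"rotation":[0,0,0]}
    - {"translation":[0,0,0.5],"rotation":[0,0,0]}

```text
t: 5.93
eef_pos: [0.4519, 0.1503, 0.1731]
ee_rot: [3.14, 0.001, 3.141]
force: [0.0, -0.3, -0.9]
width: 0.0155
gripper_force: 20.0
```

```bash
python3 - <<'E'
from h import *
s=get_state(); print(s['t'],s['eef_pos'],s['width'],s['gripper_force'])
for n in("scene","top"): cv2.imwrite(f"pics/{n}1.png",grab_frame(n))
a=np.hstack([cv2.imread("pics/scene1.png")[120:330,250:500],cv2.imread("pics/top1.png")[150:360,150:420]])
cv2.imwrite("pics/c1.png",cv2.convertScaleAbs(cv2.resize(a,(780,315)),alpha=1.8))
E
```

```text
5.9333 [0.45185208 0.15029146 0.17312782] 0.015506858179907435 19.96730089187622
```

View pics/c1.png

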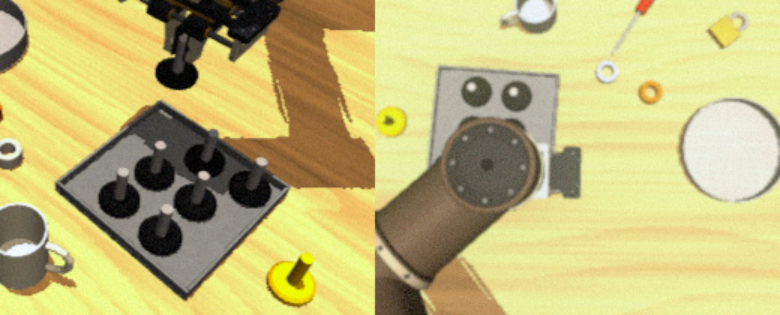

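The held foot hangs upright under the gripper, its pad at about scene pixel (368,170). The six other feet are untouched in the tray, and the tin is empty.

```bash
python3 - <<'E'
from h import *
s=cv2.imread("pics/scene1.png"); g=cv2.GaussianBlur(s,(3,3),0)
m=np.zeros(s.shape[:2],np.uint8); m[158:182,345:392]=(g.max(2)<45)[158:182,345:392]
print(m[158:182,345:392].sum(1))
b=max(blobs(m,50,5000),key=lambda b:b[2][4]); ys,xs=np.nonzero(b[1]); print(b[2])
# widest row-based: left/right extremes of pad
H=cv2.convexHull(np.c_[xs,ys].astype(np.int32))[:,0]
lo=H[H[:,1]>=168]; print(lo.tolist())
P=np.array([.452,.150,.130])
a=np.linspace(0,2*np.pi,60)
for z in (4,10): 
    q=np.array([proj("scene",P+[.03*np.cos(t),.03*np.sin(t),z/1000]) for t in a]); print(z,'expected u',q[:,0].min().round(1),q[:,0].max().round(1),'v',q[:,1].min().round(1),q[:,1].max().round(1))
E
```

```text
[12 16 19 21 22 24 25 26 27 27 28 28 28 27 26 25 24 22 20 16 12  5  0  0]
[354 158  28  22 479]
[[381, 171], [379, 175], [378, 176], [374, 178], [371, 179], [367, 179], [363, 178], [359, 176], [356, 174], [354, 170], [381, 168]]
4 expected u 353.1 381.6 v 160.6 180.2
10 expected u 353.5 382.2 v 158.5 178.2
```

apply_moves:
  steps:
    - {"translation":[0.01,-0.08,0],"rotation":[0,0,0]}
    - {"translation":[0.02,-0.16,0],"rotation":[0,0,0]}
    - {"translation":[0.03,-0.24,0],"rotation":[0,0,0]}
    - {"translation":[0.04,-0.32,0],"rotation":[0,0,0]}
    - {"translation":[0.05,-0.4,0],"rotation":[0,0,0]}
    - {"translation":[0.06,-0.48,0],"rotation":[0,0,0]}
    - {"translation":[0.07,-0.56,0],"rotation":[0,0,0]}
    - {"translation":[0.08,-0.64,0],"rotation":[0,0,0]}
    - {"translation":[0.09,-0.72,0],"rotation":[0,0,0]}
    - {"translation":[0.1,-0.8,0],"rotation":[0,0,0]}

```text
t: 6.87
eef_pos: [0.476, -0.0511, 0.1713]
ee_rot: [-3.141, -0.002, 3.141]
force: [0.5, 0.1, -1.3]
width: 0.0156
gripper_force: 20.0
```

apply_moves:
  steps:
    - {"translation":[0.01,-0.1,0],"rotation":[0,0,0]}
    - {"translation":[0.02,-0.2,0],"rotation":[0,0,0]}
    - {"translation":[0.03,-0.3,0],"rotation":[0,0,0]}
    - {"translation":[0.04,-0.4,0],"rotation":[0,0,0]}
    - {"translation":[0.06,-0.5,0],"rotation":[0,0,0]}
    - {"translation":[0.08,-0.6,0],"rotation":[0,0,0]}
    - {"translation":[0.1,-0.7,0],"rotation":[0,0,0]}
    - {"translation":[0.104,-0.762,0],"rotation":[0,0,0]}
    - {"translation":[0.104,-0.762,0],"rotation":[0,0,0]}
    - {"translation":[0.104,-0.762,0],"rotation":[0,0,0]}

```text
t: 7.7
eef_pos: [0.5018, -0.241, 0.1708]
ee_rot: [3.141, -0.003, 3.139]
force: [-0.2, -0.3, -1.0]
width: 0.0153
gripper_force: 20.0
```

apply_moves:
  steps:
    - {"translation":[0,0,-0.08],"rotation":[0,0,0]}
    - {"translation":[0,0,-0.16],"rotation":[0,0,0]}
    - {"translation":[0,0,-0.24],"rotation":[0,0,0]}
    - {"translation":[0,0,-0.32],"rotation":[0,0,0]}
    - {"translation":[0,0,-0.38],"rotation":[0,0,0]}
    - {"translation":[0,0,-0.43],"rotation":[0,0,0]}
    - {"translation":[0,0,-0.47],"rotation":[0,0,0]}
    - {"translation":[0,0,-0.49],"rotation":[0,0,0]}
    - {"translation":[0,0,-0.502],"rotation":[0,0,0]}
    - {"translation":[0,0,-0.502],"rotation":[0,0,0]}

```text
t: 8.53
eef_pos: [0.5027, -0.2403, 0.0471]
ee_rot: [-3.141, -0.001, -3.141]
force: [-0.9, 0.5, -1.7]
width: 0.0154
gripper_force: 20.0
```

apply_moves:
  steps:
    - {"translation":[0,0,0],"rotation":[0,0,0]}
    - {"translation":[0,0,0],"rotation":[0,0,0]}
    - {"translation":[0,0,0],"rotation":[0,0,0]}
    - {"translation":[0,0,0],"rotation":[0,0,0]}
    - {"translation":[0,0,0],"rotation":[0,0,0]}
    - {"translation":[0,0,0.04],"rotation":[0,0,0]}
    - {"translation":[0,0,0.12],"rotation":[0,0,0]}
    - {"translation":[0,0,0.24],"rotation":[0,0,0]}
    - {"translation":[0,0,0.38],"rotation":[0,0,0]}
    - {"translation":[0,0,0.502],"rotation":[0,0,0]}
  jaw: 0

```text
t: 9.37
eef_pos: [0.5027, -0.2407, 0.1753]
ee_rot: [-3.141, 0.001, 3.141]
force: [1.0, 0.8, 0.3]
width: 0.0438
gripper_force: 0.0
```

apply_moves:
  steps:
    - {"translation":[0.03,0.1,0],"rotation":[0,0,0]}
    - {"translation":[0.06,0.2,0],"rotation":[0,0,0]}
    - {"translation":[0.09,0.3,0],"rotation":[0,0,0]}
    - {"translation":[0.09,0.4,0],"rotation":[0,0,0]}
    - {"translation":[0.09,0.5,0],"rotation":[0,0,0]}
    - {"translation":[0.09,0.6,0],"rotation":[0,0,0]}
    - {"translation":[0.09,0.7,0],"rotation":[0,0,0]}
    - {"translation":[0.09,0.8,0],"rotation":[0,0,0]}
    - {"translation":[0.09,0.86,0],"rotation":[0,0,0]}
    - {"translation":[0.09,0.86,0],"rotation":[0,0,0]}

```text
t: 10.2
eef_pos: [0.5255, -0.0232, 0.1736]
ee_rot: [3.141, 0.001, -3.139]
force: [0.2, -0.5, -0.9]
width: 0.0441
gripper_force: 0.0
```

```bash
python3 - <<'E'
from h import *
s=get_state(); print(s['t'],s['eef_pos'],s['width'],s['gripper_force'])
for n in("scene","top"): cv2.imwrite(f"pics/{n}2.png",grab_frame(n))
a=np.hstack([cv2.resize(cv2.imread("pics/scene2.png")[100:190,180:300],(400,300)),cv2.resize(cv2.imread("pics/top2.png")[205:295,335:455],(400,300))])
cv2.imwrite("pics/c2.png",cv2.convertScaleAbs(a,alpha=1.8))
print([ (p[0].round(4),p[1].round(4),np.round(p[3],1)) for p in pads(cv2.imread("pics/top2.png"),.014,(350,210,430,290))])
E
```

```text
10.2 [ 0.52553332 -0.02324673  0.17361077] 0.04412778487983763 0.0
[(array([ 0.504 , -0.2353]), array([ 0.5038, -0.2355]), array([17.5, 17.9])), (array([ 0.5946, -0.1498]), array([ 0.5725, -0.15  ]), array([18.6, 36.7]))]
```

View pics/c2.png

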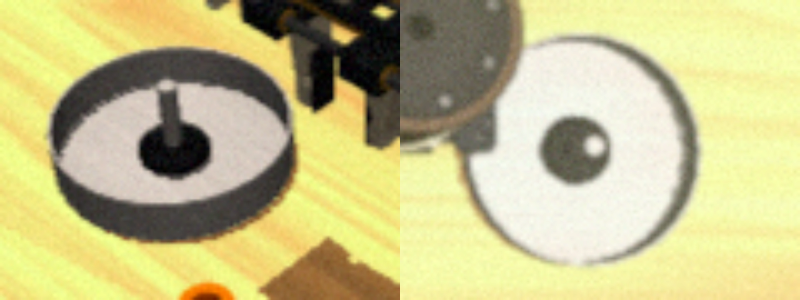

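The foot stands upright near the centre of the tin (scene about (230,143), top about (387,250)), and the tin's rim is clear in both views. Next I check its offset from the tin axis in the scene view.

```bash
python3 - <<'E'
from h import *
s=cv2.imread("pics/scene2.png"); g=cv2.GaussianBlur(s,(3,3),0)
m=np.zeros(s.shape[:2],np.uint8); m[134:156,215:250]=(g.max(2)<50)[134:156,215:250]
b=max(blobs(m,50,5000),key=lambda b:b[2][4]); ys,xs=np.nonzero(b[1]); H=cv2.convexHull(np.c_[xs,ys].astype(np.int32))[:,0]; print(b[2])
P=np.array([ray("scene",h,.011)[:2] for h in H]); c,r=cv2.minEnclosingCircle(P.astype(np.float32)); print('scene pad',np.round(c,4),r)
for z in (4,10):
    q=np.array([proj("scene",[.5027+.03*np.cos(t),-.2405+.03*np.sin(t),.004+z/1000]) for t in np.linspace(0,6.28,60)]); print(z,q.min(0).round(1),q.max(0).round(1))
E
```

```text
[222 134  21  19 284]
scene pad [ 0.4984 -0.2461] 0.039993684738874435
4 [221.4 138.3] [243.1 152.5]
10 [221.1 136.6] [242.9 150.9]
```

apply_moves:
  steps:
    - {"translation":[0.001,0.1,0],"rotation":[0,0,0]}
    - {"translation":[0.002,0.2,0],"rotation":[0,0,0]}
    - {"translation":[0.003,0.3,0],"rotation":[0,0,0]}
    - {"translation":[0.004,0.4,0],"rotation":[0,0,0]}
    - {"translation":[0.005,0.5,0],"rotation":[0,0,0]}
    - {"translation":[0.006,0.6,0],"rotation":[0,0,0]}
    - {"translation":[0.008,0.7,0],"rotation":[0,0,0]}
    - {"translation":[0.01,0.8,0],"rotation":[0,0,0]}
    - {"translation":[0.01,0.858,0],"rotation":[0,0,0]}
    - {"translation":[0.01,0.858,0],"rotation":[0,0,0]}

```text
t: 11.13
eef_pos: [0.5282, 0.1905, 0.1727]
ee_rot: [3.141, 0.0, -3.141]
force: [-0.1, -0.3, 0.7]
width: 0.0443
gripper_force: 0.0
```

apply_moves:
  steps:
    - {"translation":[0,0,-0.08],"rotation":[0,0,0]}
    - {"translation":[0,0,-0.16],"rotation":[0,0,0]}
    - {"translation":[0,0,-0.24],"rotation":[0,0,0]}
    - {"translation":[0,0,-0.32],"rotation":[0,0,0]}
    - {"translation":[0,0,-0.4],"rotation":[0,0,0]}
    - {"translation":[0,0,-0.46],"rotation":[0,0,0]}
    - {"translation":[0,0,-0.5],"rotation":[0,0,0]}
    - {"translation":[0,0,-0.5],"rotation":[0,0,0]}
    - {"translation":[0,0,-0.5],"rotation":[0,0,0]}
    - {"translation":[0,0,-0.5],"rotation":[0,0,0]}

```text
t: 11.97
eef_pos: [0.5285, 0.189, 0.0485]
ee_rot: [3.141, 0.001, 3.141]
force: [0.2, 0.9, 0.0]
width: 0.0436
gripper_force: 0.0
```

apply_moves:
  steps:
    - {"translation":[0,0,0],"rotation":[0,0,0]}
    - {"translation":[0,0,0],"rotation":[0,0,0]}
    - {"translation":[0,0,0],"rotation":[0,0,0]}
    - {"translation":[0,0,0],"rotation":[0,0,0]}
    - {"translation":[0,0,0],"rotation":[0,0,0]}
    - {"translation":[0,0,0],"rotation":[0,0,0]}
    - {"translation":[0,0,0],"rotation":[0,0,0]}
    - {"translation":[0,0,0],"rotation":[0,0,0]}
    - {"translation":[0,0,0],"rotation":[0,0,0]}
    - {"translation":[0,0,0],"rotation":[0,0,0]}
  jaw: 1

```text
t: 12.8
eef_pos: [0.5278, 0.189, 0.0476]
ee_rot: [-3.142, -0.0, 3.141]
force: [-1.0, -1.9, 1.2]
width: 0.0152
gripper_force: 20.0
```

apply_moves:
  steps:
    - {"translation":[0,0,0.02],"rotation":[0,0,0]}
    - {"translation":[0,0,0.06],"rotation":[0,0,0]}
    - {"translation":[0,0,0.12],"rotation":[0,0,0]}
    - {"translation":[0,0,0.2],"rotation":[0,0,0]}
    - {"translation":[0,0,0.28],"rotation":[0,0,0]}
    - {"translation":[0,0,0.36],"rotation":[0,0,0]}
    - {"translation":[0,0,0.44],"rotation":[0,0,0]}
    - {"translation":[0,0,0.5],"rotation":[0,0,0]}
    - {"translation":[0,0,0.5],"rotation":[0,0,0]}
    - {"translation":[0,0,0.5],"rotation":[0,0,0]}

```text
t: 13.63
eef_pos: [0.528, 0.1893, 0.1739]
ee_rot: [3.14, 0.002, 3.141]
force: [-0.2, 0.3, -2.0]
width: 0.0154
gripper_force: 20.0
```

apply_moves:
  steps:
    - {"translation":[0,-0.08,0],"rotation":[0,0,0]}
    - {"translation":[0,-0.16,0],"rotation":[0,0,0]}
    - {"translation":[0,-0.24,0],"rotation":[0,0,0]}
    - {"translation":[0,-0.32,0],"rotation":[0,0,0]}
    - {"translation":[0,-0.4,0],"rotation":[0,0,0]}
    - {"translation":[0,-0.48,0],"rotation":[0,0,0]}
    - {"translation":[0,-0.56,0],"rotation":[0,0,0]}
    - {"translation":[0,-0.64,0],"rotation":[0,0,0]}
    - {"translation":[0,-0.72,0],"rotation":[0,0,0]}
    - {"translation":[0,-0.8,0],"rotation":[0,0,0]}

```text
t: 14.47
eef_pos: [0.5268, -0.0121, 0.1715]
ee_rot: [-3.141, -0.002, 3.141]
force: [0.1, -0.7, -1.0]
width: 0.0157
gripper_force: 20.0
```

apply_moves:
  steps:
    - {"translation":[0.004,-0.1,0],"rotation":[0,0,0]}
    - {"translation":[0.008,-0.2,0],"rotation":[0,0,0]}
    - {"translation":[0.012,-0.3,0],"rotation":[0,0,0]}
    - {"translation":[0.016,-0.4,0],"rotation":[0,0,0]}
    - {"translation":[0.02,-0.5,0],"rotation":[0,0,0]}
    - {"translation":[0.026,-0.6,0],"rotation":[0,0,0]}
    - {"translation":[0.026,-0.68,0],"rotation":[0,0,0]}
    - {"translation":[0.026,-0.706,0],"rotation":[0,0,0]}
    - {"translation":[0.026,-0.706,0],"rotation":[0,0,0]}
    - {"translation":[0.026,-0.706,0],"rotation":[0,0,0]}

```text
t: 15.3
eef_pos: [0.5337, -0.1874, 0.1717]
ee_rot: [3.141, -0.002, 3.14]
force: [0.7, 0.7, -0.7]
width: 0.0152
gripper_force: 20.0
```

apply_moves:
  steps:
    - {"translation":[0,0,-0.08],"rotation":[0,0,0]}
    - {"translation":[0,0,-0.16],"rotation":[0,0,0]}
    - {"translation":[0,0,-0.24],"rotation":[0,0,0]}
    - {"translation":[0,0,-0.32],"rotation":[0,0,0]}
    - {"translation":[0,0,-0.38],"rotation":[0,0,0]}
    - {"translation":[0,0,-0.43],"rotation":[0,0,0]}
    - {"translation":[0,0,-0.47],"rotation":[0,0,0]}
    - {"translation":[0,0,-0.49],"rotation":[0,0,0]}
    - {"translation":[0,0,-0.502],"rotation":[0,0,0]}
    - {"translation":[0,0,-0.502],"rotation":[0,0,0]}

```text
t: 16.13
eef_pos: [0.5344, -0.1872, 0.0471]
ee_rot: [-3.141, -0.0, -3.141]
force: [0.3, -0.9, 0.2]
width: 0.0155
gripper_force: 20.0
```

apply_moves:
  steps:
    - {"translation":[0,0,0],"rotation":[0,0,0]}
    - {"translation":[0,0,0],"rotation":[0,0,0]}
    - {"translation":[0,0,0],"rotation":[0,0,0]}
    - {"translation":[0,0,0],"rotation":[0,0,0]}
    - {"translation":[0,0,0],"rotation":[0,0,0]}
    - {"translation":[0,0,0.04],"rotation":[0,0,0]}
    - {"translation":[0,0,0.12],"rotation":[0,0,0]}
    - {"translation":[0,0,0.24],"rotation":[0,0,0]}
    - {"translation":[0,0,0.38],"rotation":[0,0,0]}
    - {"translation":[0,0,0.502],"rotation":[0,0,0]}
  jaw: 0

```text
t: 16.97
eef_pos: [0.5342, -0.1877, 0.1753]
ee_rot: [-3.141, 0.001, 3.141]
force: [0.8, -0.4, -0.1]
width: 0.0436
gripper_force: 0.0
```

```bash
cat >> h.py <<'E'
def look(k):
    s=get_state(); print(s['t'],s['eef_pos'].round(4),s['width'].round(4))
    im=grab_frame("top"); cv2.imwrite(f"pics/top{k}.png",im); cv2.imwrite(f"pics/scene{k}.png",grab_frame("scene"))
    print('tray (corrected)'); [print((p[0]+[-.0008,-.0019]).round(4),np.round(p[3],1)) for p in pads(im,.015,(175,180,285,295))]
    print('tin (corrected)'); [print((p[0]+[-.0012,-.0052]).round(4),np.round(p[3],1)) for p in pads(im,.014,(350,210,430,290))]
E
python3 -c "
from h import *
look(3)"
```

```text
Traceback (most recent call last):
  File "h.py", line 32, in look
    s=get_state(); print(s['t'],s['eef_pos'].round(4),s['width'].round(4))
                                                      ^^^^^^^^^^^^^^^^
AttributeError: 'float' object has no attribute 'round'
```

```bash
sed -i "s/s\['width'\].round(4)/round(s['width'],4)/" h.py; python3 -c "
from h import *
look(3)"
```

```text
16.9667 [ 0.5342 -0.1877  0.1753] 0.0436
tray (corrected)
[0.4583 0.2288] [17.4 18.5]
[0.4573 0.3058] [18.  18.2]
[0.5303 0.2611] [17.6 18.6]
[0.5997 0.1794] [17.9 18.5]
[0.6076 0.2573] [17.3 18. ]
tin (corrected)
```

apply_moves:
  steps:
    - {"translation":[0.012,0.08,0],"rotation":[0,0,0]}
    - {"translation":[0.024,0.16,0],"rotation":[0,0,0]}
    - {"translation":[0.036,0.24,0],"rotation":[0,0,0]}
    - {"translation":[0.05,0.32,0],"rotation":[0,0,0]}
    - {"translation":[0.064,0.4,0],"rotation":[0,0,0]}
    - {"translation":[0.08,0.48,0],"rotation":[0,0,0]}
    - {"translation":[0.1,0.56,0],"rotation":[0,0,0]}
    - {"translation":[0.12,0.64,0],"rotation":[0,0,0]}
    - {"translation":[0.132,0.72,0],"rotation":[0,0,0]}
    - {"translation":[0.132,0.736,0],"rotation":[0,0,0]}

```text
t: 17.9
eef_pos: [0.5679, -0.0013, 0.1731]
ee_rot: [3.141, 0.001, -3.14]
force: [0.2, -0.6, -0.1]
width: 0.0436
gripper_force: 0.0
```

apply_moves:
  steps:
    - {"translation":[0.012,0.08,0],"rotation":[0,0,0]}
    - {"translation":[0.024,0.16,0],"rotation":[0,0,0]}
    - {"translation":[0.036,0.24,0],"rotation":[0,0,0]}
    - {"translation":[0.05,0.32,0],"rotation":[0,0,0]}
    - {"translation":[0.064,0.4,0],"rotation":[0,0,0]}
    - {"translation":[0.08,0.48,0],"rotation":[0,0,0]}
    - {"translation":[0.1,0.56,0],"rotation":[0,0,0]}
    - {"translation":[0.12,0.66,0],"rotation":[0,0,0]}
    - {"translation":[0.132,0.734,0],"rotation":[0,0,0]}
    - {"translation":[0.132,0.734,0],"rotation":[0,0,0]}

```text
t: 18.73
eef_pos: [0.6009, 0.1827, 0.1726]
ee_rot: [3.141, 0.0, -3.14]
force: [0.1, 0.2, 0.1]
width: 0.0438
gripper_force: 0.0
```

apply_moves:
  steps:
    - {"translation":[0,0,-0.08],"rotation":[0,0,0]}
    - {"translation":[0,0,-0.16],"rotation":[0,0,0]}
    - {"translation":[0,0,-0.24],"rotation":[0,0,0]}
    - {"translation":[0,0,-0.32],"rotation":[0,0,0]}
    - {"translation":[0,0,-0.4],"rotation":[0,0,0]}
    - {"translation":[0,0,-0.46],"rotation":[0,0,0]}
    - {"translation":[0,0,-0.5],"rotation":[0,0,0]}
    - {"translation":[0,0,-0.5],"rotation":[0,0,0]}
    - {"translation":[0,0,-0.5],"rotation":[0,0,0]}
    - {"translation":[0,0,-0.5],"rotation":[0,0,0]}

```text
t: 19.57
eef_pos: [0.601, 0.1801, 0.0487]
ee_rot: [3.141, 0.001, 3.141]
force: [-0.0, -0.8, 1.3]
width: 0.0436
gripper_force: 0.0
```

apply_moves:
  steps:
    - {"translation":[0,0,0],"rotation":[0,0,0]}
    - {"translation":[0,0,0],"rotation":[0,0,0]}
    - {"translation":[0,0,0],"rotation":[0,0,0]}
    - {"translation":[0,0,0],"rotation":[0,0,0]}
    - {"translation":[0,0,0],"rotation":[0,0,0]}
    - {"translation":[0,0,0],"rotation":[0,0,0]}
    - {"translation":[0,0,0],"rotation":[0,0,0]}
    - {"translation":[0,0,0],"rotation":[0,0,0]}
    - {"translation":[0,0,0],"rotation":[0,0,0]}
    - {"translation":[0,0,0],"rotation":[0,0,0]}
  jaw: 1

```text
t: 20.4
eef_pos: [0.6003, 0.18, 0.0477]
ee_rot: [-3.142, 0.0, 3.141]
force: [0.6, -1.1, 2.3]
width: 0.0154
gripper_force: 20.0
```

apply_moves:
  steps:
    - {"translation":[0,0,0.02],"rotation":[0,0,0]}
    - {"translation":[0,0,0.06],"rotation":[0,0,0]}
    - {"translation":[0,0,0.12],"rotation":[0,0,0]}
    - {"translation":[0,0,0.2],"rotation":[0,0,0]}
    - {"translation":[0,0,0.28],"rotation":[0,0,0]}
    - {"translation":[0,0,0.36],"rotation":[0,0,0]}
    - {"translation":[0,0,0.44],"rotation":[0,0,0]}
    - {"translation":[0,0,0.5],"rotation":[0,0,0]}
    - {"translation":[0,0,0.5],"rotation":[0,0,0]}
    - {"translation":[0,0,0.5],"rotation":[0,0,0]}

```text
t: 21.23
eef_pos: [0.6006, 0.1803, 0.174]
ee_rot: [3.14, 0.002, 3.141]
force: [0.4, -0.0, -2.0]
width: 0.0152
gripper_force: 20.0
```

apply_moves:
  steps:
    - {"translation":[-0.006,-0.08,0],"rotation":[0,0,0]}
    - {"translation":[-0.012,-0.16,0],"rotation":[0,0,0]}
    - {"translation":[-0.018,-0.24,0],"rotation":[0,0,0]}
    - {"translation":[-0.025,-0.32,0],"rotation":[0,0,0]}
    - {"translation":[-0.032,-0.4,0],"rotation":[0,0,0]}
    - {"translation":[-0.04,-0.48,0],"rotation":[0,0,0]}
    - {"translation":[-0.048,-0.56,0],"rotation":[0,0,0]}
    - {"translation":[-0.056,-0.66,0],"rotation":[0,0,0]}
    - {"translation":[-0.064,-0.76,0],"rotation":[0,0,0]}
    - {"translation":[-0.068,-0.848,0],"rotation":[0,0,0]}

```text
t: 22.07
eef_pos: [0.5821, -0.0334, 0.1714]
ee_rot: [-3.141, -0.002, 3.141]
force: [0.2, 0.2, -1.7]
width: 0.0155
gripper_force: 20.0
```

apply_moves:
  steps:
    - {"translation":[-0.008,-0.1,0],"rotation":[0,0,0]}
    - {"translation":[-0.016,-0.2,0],"rotation":[0,0,0]}
    - {"translation":[-0.024,-0.3,0],"rotation":[0,0,0]}
    - {"translation":[-0.032,-0.4,0],"rotation":[0,0,0]}
    - {"translation":[-0.04,-0.5,0],"rotation":[0,0,0]}
    - {"translation":[-0.048,-0.6,0],"rotation":[0,0,0]}
    - {"translation":[-0.056,-0.7,0],"rotation":[0,0,0]}
    - {"translation":[-0.064,-0.8,0],"rotation":[0,0,0]}
    - {"translation":[-0.068,-0.844,0],"rotation":[0,0,0]}
    - {"translation":[-0.068,-0.844,0],"rotation":[0,0,0]}

```text
t: 22.9
eef_pos: [0.5651, -0.2449, 0.1712]
ee_rot: [3.141, -0.002, 3.139]
force: [0.0, 0.8, -2.0]
width: 0.0153
gripper_force: 20.0
```

apply_moves:
  steps:
    - {"translation":[0,0,0],"rotation":[0,0,0]}
    - {"translation":[0,0,-0.08],"rotation":[0,0,0]}
    - {"translation":[0,0,-0.16],"rotation":[0,0,0]}
    - {"translation":[0,0,-0.24],"rotation":[0,0,0]}
    - {"translation":[0,0,-0.32],"rotation":[0,0,0]}
    - {"translation":[0,0,-0.39],"rotation":[0,0,0]}
    - {"translation":[0,0,-0.45],"rotation":[0,0,0]}
    - {"translation":[0,0,-0.49],"rotation":[0,0,0]}
    - {"translation":[0,0,-0.502],"rotation":[0,0,0]}
    - {"translation":[0,0,-0.502],"rotation":[0,0,0]}

```text
t: 23.73
eef_pos: [0.5662, -0.2421, 0.047]
ee_rot: [3.142, -0.001, -3.141]
force: [-0.0, 0.2, -0.9]
width: 0.0155
gripper_force: 20.0
```

apply_moves:
  steps:
    - {"translation":[0,0,0],"rotation":[0,0,0]}
    - {"translation":[0,0,0],"rotation":[0,0,0]}
    - {"translation":[0,0,0],"rotation":[0,0,0]}
    - {"translation":[0,0,0],"rotation":[0,0,0]}
    - {"translation":[0,0,0],"rotation":[0,0,0]}
    - {"translation":[0,0,0.04],"rotation":[0,0,0]}
    - {"translation":[0,0,0.12],"rotation":[0,0,0]}
    - {"translation":[0,0,0.24],"rotation":[0,0,0]}
    - {"translation":[0,0,0.38],"rotation":[0,0,0]}
    - {"translation":[0,0,0.502],"rotation":[0,0,0]}
  jaw: 0

```text
t: 24.57
eef_pos: [0.5662, -0.2433, 0.1753]
ee_rot: [-3.141, 0.001, 3.141]
force: [0.9, -0.6, 1.1]
width: 0.044
gripper_force: 0.0
```

```bash
python3 -c "
from h import *
look(4)"
```

```text
24.5667 [ 0.5662 -0.2433  0.1753] 0.044
tray (corrected)
[0.4581 0.2292] [17.3 18.2]
[0.4574 0.3045] [16.8 18.2]
[0.5298 0.2609] [16.9 18. ]
[0.6067 0.2571] [16.4 17.7]
tin (corrected)
```

apply_moves:
  steps:
    - {"translation":[-0.022,0.1,0],"rotation":[0,0,0]}
    - {"translation":[-0.044,0.2,0],"rotation":[0,0,0]}
    - {"translation":[-0.066,0.3,0],"rotation":[0,0,0]}
    - {"translation":[-0.088,0.4,0],"rotation":[0,0,0]}
    - {"translation":[-0.11,0.5,0],"rotation":[0,0,0]}
    - {"translation":[-0.132,0.6,0],"rotation":[0,0,0]}
    - {"translation":[-0.154,0.7,0],"rotation":[0,0,0]}
    - {"translation":[-0.176,0.8,0],"rotation":[0,0,0]}
    - {"translation":[-0.2,0.9,0],"rotation":[0,0,0]}
    - {"translation":[-0.218,0.946,0],"rotation":[0,0,0]}

```text
t: 25.5
eef_pos: [0.5113, -0.0045, 0.1731]
ee_rot: [3.141, 0.001, -3.141]
force: [0.4, -0.1, 0.1]
width: 0.0439
gripper_force: 0.0
```

apply_moves:
  steps:
    - {"translation":[-0.022,0.12,0],"rotation":[0,0,0]}
    - {"translation":[-0.044,0.24,0],"rotation":[0,0,0]}
    - {"translation":[-0.066,0.36,0],"rotation":[0,0,0]}
    - {"translation":[-0.1,0.48,0],"rotation":[0,0,0]}
    - {"translation":[-0.13,0.6,0],"rotation":[0,0,0]}
    - {"translation":[-0.16,0.7,0],"rotation":[0,0,0]}
    - {"translation":[-0.19,0.8,0],"rotation":[0,0,0]}
    - {"translation":[-0.216,0.9,0],"rotation":[0,0,0]}
    - {"translation":[-0.216,0.948,0],"rotation":[0,0,0]}
    - {"translation":[-0.216,0.948,0],"rotation":[0,0,0]}

```text
t: 26.33
eef_pos: [0.4578, 0.2327, 0.173]
ee_rot: [3.141, 0.001, -3.139]
force: [0.5, -0.5, -0.7]
width: 0.0436
gripper_force: 0.0
```

apply_moves:
  steps:
    - {"translation":[0,0,-0.08],"rotation":[0,0,0]}
    - {"translation":[0,0,-0.16],"rotation":[0,0,0]}
    - {"translation":[0,0,-0.24],"rotation":[0,0,0]}
    - {"translation":[0,0,-0.32],"rotation":[0,0,0]}
    - {"translation":[0,0,-0.4],"rotation":[0,0,0]}
    - {"translation":[0,0,-0.46],"rotation":[0,0,0]}
    - {"translation":[0,0,-0.5],"rotation":[0,0,0]}
    - {"translation":[0,0,-0.5],"rotation":[0,0,0]}
    - {"translation":[0,0,-0.5],"rotation":[0,0,0]}
    - {"translation":[0,0,-0.5],"rotation":[0,0,0]}

```text
t: 27.17
eef_pos: [0.4584, 0.2307, 0.0485]
ee_rot: [3.141, 0.001, 3.141]
force: [-0.5, -0.1, 0.2]
width: 0.0439
gripper_force: 0.0
```

apply_moves:
  steps:
    - {"translation":[0,0,0],"rotation":[0,0,0]}
    - {"translation":[0,0,0],"rotation":[0,0,0]}
    - {"translation":[0,0,0],"rotation":[0,0,0]}
    - {"translation":[0,0,0],"rotation":[0,0,0]}
    - {"translation":[0,0,0],"rotation":[0,0,0]}
    - {"translation":[0,0,0],"rotation":[0,0,0]}
    - {"translation":[0,0,0],"rotation":[0,0,0]}
    - {"translation":[0,0,0],"rotation":[0,0,0]}
    - {"translation":[0,0,0],"rotation":[0,0,0]}
    - {"translation":[0,0,0],"rotation":[0,0,0]}
  jaw: 1

```text
t: 28.0
eef_pos: [0.4578, 0.2305, 0.0477]
ee_rot: [-3.142, 0.0, 3.141]
force: [0.3, -0.4, 3.0]
width: 0.0153
gripper_force: 20.0
```

apply_moves:
  steps:
    - {"translation":[0,0,0.02],"rotation":[0,0,0]}
    - {"translation":[0,0,0.06],"rotation":[0,0,0]}
    - {"translation":[0,0,0.12],"rotation":[0,0,0]}
    - {"translation":[0,0,0.2],"rotation":[0,0,0]}
    - {"translation":[0,0,0.28],"rotation":[0,0,0]}
    - {"translation":[0,0,0.36],"rotation":[0,0,0]}
    - {"translation":[0,0,0.44],"rotation":[0,0,0]}
    - {"translation":[0,0,0.5],"rotation":[0,0,0]}
    - {"translation":[0,0,0.5],"rotation":[0,0,0]}
    - {"translation":[0,0,0.5],"rotation":[0,0,0]}

```text
t: 28.83
eef_pos: [0.4579, 0.2309, 0.1737]
ee_rot: [3.14, 0.001, 3.141]
force: [0.5, -0.6, -2.7]
width: 0.0152
gripper_force: 20.0
```

apply_moves:
  steps:
    - {"translation":[0.002,-0.08,0],"rotation":[0,0,0]}
    - {"translation":[0.004,-0.16,0],"rotation":[0,0,0]}
    - {"translation":[0.007,-0.24,0],"rotation":[0,0,0]}
    - {"translation":[0.01,-0.32,0],"rotation":[0,0,0]}
    - {"translation":[0.013,-0.4,0],"rotation":[0,0,0]}
    - {"translation":[0.016,-0.48,0],"rotation":[0,0,0]}
    - {"translation":[0.019,-0.56,0],"rotation":[0,0,0]}
    - {"translation":[0.022,-0.66,0],"rotation":[0,0,0]}
    - {"translation":[0.024,-0.76,0],"rotation":[0,0,0]}
    - {"translation":[0.026,-0.836,0],"rotation":[0,0,0]}

```text
t: 29.67
eef_pos: [0.4631, 0.0198, 0.1715]
ee_rot: [-3.141, -0.002, 3.141]
force: [0.2, -0.3, -0.4]
width: 0.0152
gripper_force: 20.0
```

apply_moves:
  steps:
    - {"translation":[0.003,-0.1,0],"rotation":[0,0,0]}
    - {"translation":[0.006,-0.2,0],"rotation":[0,0,0]}
    - {"translation":[0.009,-0.3,0],"rotation":[0,0,0]}
    - {"translation":[0.012,-0.4,0],"rotation":[0,0,0]}
    - {"translation":[0.015,-0.5,0],"rotation":[0,0,0]}
    - {"translation":[0.018,-0.6,0],"rotation":[0,0,0]}
    - {"translation":[0.021,-0.7,0],"rotation":[0,0,0]}
    - {"translation":[0.024,-0.8,0],"rotation":[0,0,0]}
    - {"translation":[0.024,-0.836,0],"rotation":[0,0,0]}
    - {"translation":[0.024,-0.836,0],"rotation":[0,0,0]}

```text
t: 30.5
eef_pos: [0.4693, -0.189, 0.1713]
ee_rot: [3.141, -0.002, 3.139]
force: [0.0, -0.6, -1.6]
width: 0.0152
gripper_force: 20.0
```

apply_moves:
  steps:
    - {"translation":[0,0,0],"rotation":[0,0,0]}
    - {"translation":[0,0,-0.08],"rotation":[0,0,0]}
    - {"translation":[0,0,-0.16],"rotation":[0,0,0]}
    - {"translation":[0,0,-0.24],"rotation":[0,0,0]}
    - {"translation":[0,0,-0.32],"rotation":[0,0,0]}
    - {"translation":[0,0,-0.39],"rotation":[0,0,0]}
    - {"translation":[0,0,-0.45],"rotation":[0,0,0]}
    - {"translation":[0,0,-0.49],"rotation":[0,0,0]}
    - {"translation":[0,0,-0.502],"rotation":[0,0,0]}
    - {"translation":[0,0,-0.502],"rotation":[0,0,0]}

```text
t: 31.33
eef_pos: [0.4701, -0.1868, 0.0471]
ee_rot: [-3.141, -0.001, -3.141]
force: [-0.7, 0.1, -1.8]
width: 0.0155
gripper_force: 20.0
```

apply_moves:
  steps:
    - {"translation":[0,0,0],"rotation":[0,0,0]}
    - {"translation":[0,0,0],"rotation":[0,0,0]}
    - {"translation":[0,0,0],"rotation":[0,0,0]}
    - {"translation":[0,0,0],"rotation":[0,0,0]}
    - {"translation":[0,0,0],"rotation":[0,0,0]}
    - {"translation":[0,0,0.04],"rotation":[0,0,0]}
    - {"translation":[0,0,0.12],"rotation":[0,0,0]}
    - {"translation":[0,0,0.24],"rotation":[0,0,0]}
    - {"translation":[0,0,0.38],"rotation":[0,0,0]}
    - {"translation":[0,0,0.502],"rotation":[0,0,0]}
  jaw: 0

```text
t: 32.17
eef_pos: [0.4701, -0.1877, 0.1753]
ee_rot: [-3.141, 0.001, 3.141]
force: [0.7, -0.1, -0.1]
width: 0.0439
gripper_force: 0.0
```

```bash
python3 -c "
from h import *
look(5)
cv2.imwrite('pics/c5.png',cv2.convertScaleAbs(cv2.resize(cv2.imread('pics/scene5.png')[80:350,150:510],(720,540)),alpha=1.8))"
```

```text
32.1667 [ 0.4701 -0.1877  0.1753] 0.0439
tray (corrected)
[0.457  0.3055] [17.8 19. ]
[0.5306 0.2617] [18.2 18.7]
[0.6073 0.257 ] [17.4 18.4]
tin (corrected)
```

View pics/c5.png

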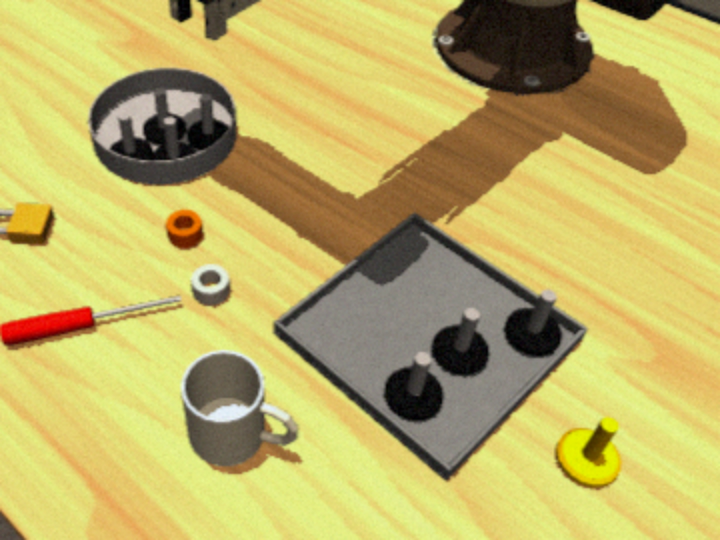

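Four feet now stand upright in the tin (crop (125,140), (162,110), (170,140), (207,120)). Three remain in the tray at crop (413,390), (460,348) and (533,330), and the bystanders are in place.

apply_moves:
  steps:
    - {"translation":[0.012,0.1,0],"rotation":[0,0,0]}
    - {"translation":[0.024,0.2,0],"rotation":[0,0,0]}
    - {"translation":[0.036,0.3,0],"rotation":[0,0,0]}
    - {"translation":[0.048,0.4,0],"rotation":[0,0,0]}
    - {"translation":[0.06,0.5,0],"rotation":[0,0,0]}
    - {"translation":[0.072,0.6,0],"rotation":[0,0,0]}
    - {"translation":[0.084,0.7,0],"rotation":[0,0,0]}
    - {"translation":[0.1,0.8,0],"rotation":[0,0,0]}
    - {"translation":[0.12,0.9,0],"rotation":[0,0,0]}
    - {"translation":[0.12,0.9,0],"rotation":[0,0,0]}

```text
t: 33.1
eef_pos: [0.5013, 0.0406, 0.1733]
ee_rot: [3.141, 0.001, -3.14]
force: [0.0, -0.1, 0.5]
width: 0.044
gripper_force: 0.0
```

apply_moves:
  steps:
    - {"translation":[0.012,0.1,0],"rotation":[0,0,0]}
    - {"translation":[0.024,0.2,0],"rotation":[0,0,0]}
    - {"translation":[0.036,0.3,0],"rotation":[0,0,0]}
    - {"translation":[0.048,0.4,0],"rotation":[0,0,0]}
    - {"translation":[0.06,0.5,0],"rotation":[0,0,0]}
    - {"translation":[0.072,0.6,0],"rotation":[0,0,0]}
    - {"translation":[0.084,0.7,0],"rotation":[0,0,0]}
    - {"translation":[0.1,0.8,0],"rotation":[0,0,0]}
    - {"translation":[0.12,0.9,0],"rotation":[0,0,0]}
    - {"translation":[0.12,0.9,0],"rotation":[0,0,0]}

```text
t: 33.93
eef_pos: [0.5312, 0.2658, 0.1728]
ee_rot: [3.141, 0.001, -3.14]
force: [-0.1, -0.2, 0.6]
width: 0.0436
gripper_force: 0.0
```

apply_moves:
  steps:
    - {"translation":[0,0,-0.08],"rotation":[0,0,0]}
    - {"translation":[0,0,-0.16],"rotation":[0,0,0]}
    - {"translation":[0,0,-0.24],"rotation":[0,0,0]}
    - {"translation":[0,0,-0.32],"rotation":[0,0,0]}
    - {"translation":[0,0,-0.4],"rotation":[0,0,0]}
    - {"translation":[0,0,-0.46],"rotation":[0,0,0]}
    - {"translation":[0,0,-0.5],"rotation":[0,0,0]}
    - {"translation":[0,0,-0.5],"rotation":[0,0,0]}
    - {"translation":[0,0,-0.5],"rotation":[0,0,0]}
    - {"translation":[0,0,-0.5],"rotation":[0,0,0]}

```text
t: 34.77
eef_pos: [0.5309, 0.2628, 0.0487]
ee_rot: [3.141, 0.001, 3.141]
force: [-0.0, -0.2, -0.1]
width: 0.0436
gripper_force: 0.0
```

apply_moves:
  steps:
    - {"translation":[0,0,0],"rotation":[0,0,0]}
    - {"translation":[0,0,0],"rotation":[0,0,0]}
    - {"translation":[0,0,0],"rotation":[0,0,0]}
    - {"translation":[0,0,0],"rotation":[0,0,0]}
    - {"translation":[0,0,0],"rotation":[0,0,0]}
    - {"translation":[0,0,0],"rotation":[0,0,0]}
    - {"translation":[0,0,0],"rotation":[0,0,0]}
    - {"translation":[0,0,0],"rotation":[0,0,0]}
    - {"translation":[0,0,0],"rotation":[0,0,0]}
    - {"translation":[0,0,0],"rotation":[0,0,0]}
  jaw: 1

```text
t: 35.6
eef_pos: [0.5303, 0.2625, 0.0477]
ee_rot: [3.142, 0.0, 3.141]
force: [-0.4, -0.9, 2.2]
width: 0.0154
gripper_force: 20.0
```

apply_moves:
  steps:
    - {"translation":[0,0,0.02],"rotation":[0,0,0]}
    - {"translation":[0,0,0.06],"rotation":[0,0,0]}
    - {"translation":[0,0,0.12],"rotation":[0,0,0]}
    - {"translation":[0,0,0.2],"rotation":[0,0,0]}
    - {"translation":[0,0,0.28],"rotation":[0,0,0]}
    - {"translation":[0,0,0.36],"rotation":[0,0,0]}
    - {"translation":[0,0,0.44],"rotation":[0,0,0]}
    - {"translation":[0,0,0.5],"rotation":[0,0,0]}
    - {"translation":[0,0,0.5],"rotation":[0,0,0]}
    - {"translation":[0,0,0.5],"rotation":[0,0,0]}

```text
t: 36.43
eef_pos: [0.5305, 0.2629, 0.1738]
ee_rot: [3.14, 0.002, 3.141]
force: [0.2, 0.2, -2.4]
width: 0.0151
gripper_force: 20.0
```

apply_moves:
  steps:
    - {"translation":[0,-0.08,0],"rotation":[0,0,0]}
    - {"translation":[0,-0.16,0],"rotation":[0,0,0]}
    - {"translation":[0,-0.24,0],"rotation":[0,0,0]}
    - {"translation":[0,-0.32,0],"rotation":[0,0,0]}
    - {"translation":[0,-0.4,0],"rotation":[0,0,0]}
    - {"translation":[0,-0.48,0],"rotation":[0,0,0]}
    - {"translation":[0,-0.56,0],"rotation":[0,0,0]}
    - {"translation":[0,-0.64,0],"rotation":[0,0,0]}
    - {"translation":[0,-0.72,0],"rotation":[0,0,0]}
    - {"translation":[0,-0.8,0],"rotation":[0,0,0]}

```text
t: 37.27
eef_pos: [0.5293, 0.0613, 0.1714]
ee_rot: [-3.141, -0.002, 3.141]
force: [-0.6, 0.7, -1.9]
width: 0.0154
gripper_force: 20.0
```

apply_moves:
  steps:
    - {"translation":[0.001,-0.08,0],"rotation":[0,0,0]}
    - {"translation":[0.002,-0.16,0],"rotation":[0,0,0]}
    - {"translation":[0.004,-0.24,0],"rotation":[0,0,0]}
    - {"translation":[0.006,-0.32,0],"rotation":[0,0,0]}
    - {"translation":[0.008,-0.4,0],"rotation":[0,0,0]}
    - {"translation":[0.01,-0.48,0],"rotation":[0,0,0]}
    - {"translation":[0.012,-0.56,0],"rotation":[0,0,0]}
    - {"translation":[0.014,-0.64,0],"rotation":[0,0,0]}
    - {"translation":[0.016,-0.72,0],"rotation":[0,0,0]}
    - {"translation":[0.016,-0.8,0],"rotation":[0,0,0]}

```text
t: 38.1
eef_pos: [0.5334, -0.1384, 0.1714]
ee_rot: [3.141, -0.002, 3.141]
force: [0.1, 0.3, -1.4]
width: 0.0157
gripper_force: 20.0
```

apply_moves:
  steps:
    - {"translation":[0,-0.08,0],"rotation":[0,0,0]}
    - {"translation":[0,-0.16,0],"rotation":[0,0,0]}
    - {"translation":[0,-0.24,0],"rotation":[0,0,0]}
    - {"translation":[0,-0.32,0],"rotation":[0,0,0]}
    - {"translation":[0,-0.4,0],"rotation":[0,0,0]}
    - {"translation":[0,-0.48,0],"rotation":[0,0,0]}
    - {"translation":[0,-0.56,0],"rotation":[0,0,0]}
    - {"translation":[0,-0.62,0],"rotation":[0,0,0]}
    - {"translation":[0,-0.644,0],"rotation":[0,0,0]}
    - {"translation":[0,-0.644,0],"rotation":[0,0,0]}

```text
t: 38.93
eef_pos: [0.5334, -0.2994, 0.1712]
ee_rot: [3.141, -0.002, 3.139]
force: [0.3, 0.6, -1.3]
width: 0.0157
gripper_force: 20.0
```

apply_moves:
  steps:
    - {"translation":[0,0,0],"rotation":[0,0,0]}
    - {"translation":[0,0,-0.08],"rotation":[0,0,0]}
    - {"translation":[0,0,-0.16],"rotation":[0,0,0]}
    - {"translation":[0,0,-0.24],"rotation":[0,0,0]}
    - {"translation":[0,0,-0.32],"rotation":[0,0,0]}
    - {"translation":[0,0,-0.39],"rotation":[0,0,0]}
    - {"translation":[0,0,-0.45],"rotation":[0,0,0]}
    - {"translation":[0,0,-0.49],"rotation":[0,0,0]}
    - {"translation":[0,0,-0.502],"rotation":[0,0,0]}
    - {"translation":[0,0,-0.502],"rotation":[0,0,0]}

```text
t: 39.77
eef_pos: [0.5342, -0.2977, 0.0471]
ee_rot: [3.141, -0.001, -3.141]
force: [0.4, 0.0, -1.6]
width: 0.0154
gripper_force: 20.0
```

apply_moves:
  steps:
    - {"translation":[0,0,0],"rotation":[0,0,0]}
    - {"translation":[0,0,0],"rotation":[0,0,0]}
    - {"translation":[0,0,0],"rotation":[0,0,0]}
    - {"translation":[0,0,0],"rotation":[0,0,0]}
    - {"translation":[0,0,0],"rotation":[0,0,0]}
    - {"translation":[0,0,0.04],"rotation":[0,0,0]}
    - {"translation":[0,0,0.12],"rotation":[0,0,0]}
    - {"translation":[0,0,0.24],"rotation":[0,0,0]}
    - {"translation":[0,0,0.38],"rotation":[0,0,0]}
    - {"translation":[0,0,0.502],"rotation":[0,0,0]}
  jaw: 0

```text
t: 40.6
eef_pos: [0.5342, -0.2987, 0.1753]
ee_rot: [-3.141, 0.001, 3.141]
force: [0.2, -0.1, 0.2]
width: 0.0437
gripper_force: 0.0
```

```bash
python3 -c "
from h import *
look(6)"
```

```text
40.6 [ 0.5342 -0.2987  0.1753] 0.0437
tray (corrected)
[0.4569 0.3052] [17.4 18.2]
[0.6079 0.2575] [17.2 17.7]
tin (corrected)
```

apply_moves:
  steps:
    - {"translation":[-0.01,0.08,0],"rotation":[0,0,0]}
    - {"translation":[-0.02,0.16,0],"rotation":[0,0,0]}
    - {"translation":[-0.03,0.24,0],"rotation":[0,0,0]}
    - {"translation":[-0.04,0.32,0],"rotation":[0,0,0]}
    - {"translation":[-0.05,0.4,0],"rotation":[0,0,0]}
    - {"translation":[-0.06,0.48,0],"rotation":[0,0,0]}
    - {"translation":[-0.07,0.56,0],"rotation":[0,0,0]}
    - {"translation":[-0.08,0.64,0],"rotation":[0,0,0]}
    - {"translation":[-0.09,0.72,0],"rotation":[0,0,0]}
    - {"translation":[-0.1,0.8,0],"rotation":[0,0,0]}

```text
t: 41.53
eef_pos: [0.509, -0.0976, 0.1731]
ee_rot: [3.142, 0.001, 3.141]
force: [0.2, -0.7, 0.3]
width: 0.0442
gripper_force: 0.0
```

apply_moves:
  steps:
    - {"translation":[-0.01,0.08,0],"rotation":[0,0,0]}
    - {"translation":[-0.02,0.16,0],"rotation":[0,0,0]}
    - {"translation":[-0.03,0.24,0],"rotation":[0,0,0]}
    - {"translation":[-0.04,0.32,0],"rotation":[0,0,0]}
    - {"translation":[-0.05,0.4,0],"rotation":[0,0,0]}
    - {"translation":[-0.06,0.48,0],"rotation":[0,0,0]}
    - {"translation":[-0.07,0.56,0],"rotation":[0,0,0]}
    - {"translation":[-0.08,0.64,0],"rotation":[0,0,0]}
    - {"translation":[-0.09,0.72,0],"rotation":[0,0,0]}
    - {"translation":[-0.1,0.8,0],"rotation":[0,0,0]}

```text
t: 42.37
eef_pos: [0.484, 0.1024, 0.1731]
ee_rot: [3.141, 0.0, 3.141]
force: [0.1, -0.3, -0.1]
width: 0.0437
gripper_force: 0.0
```

apply_moves:
  steps:
    - {"translation":[-0.014,0.1,0],"rotation":[0,0,0]}
    - {"translation":[-0.028,0.2,0],"rotation":[0,0,0]}
    - {"translation":[-0.042,0.3,0],"rotation":[0,0,0]}
    - {"translation":[-0.056,0.4,0],"rotation":[0,0,0]}
    - {"translation":[-0.07,0.5,0],"rotation":[0,0,0]}
    - {"translation":[-0.084,0.6,0],"rotation":[0,0,0]}
    - {"translation":[-0.1,0.7,0],"rotation":[0,0,0]}
    - {"translation":[-0.11,0.78,0],"rotation":[0,0,0]}
    - {"translation":[-0.11,0.82,0],"rotation":[0,0,0]}
    - {"translation":[-0.11,0.82,0],"rotation":[0,0,0]}

```text
t: 43.2
eef_pos: [0.4567, 0.3082, 0.1727]
ee_rot: [3.141, 0.0, -3.14]
force: [0.5, -0.7, 0.3]
width: 0.0436
gripper_force: 0.0
```

apply_moves:
  steps:
    - {"translation":[0,0,-0.08],"rotation":[0,0,0]}
    - {"translation":[0,0,-0.16],"rotation":[0,0,0]}
    - {"translation":[0,0,-0.24],"rotation":[0,0,0]}
    - {"translation":[0,0,-0.32],"rotation":[0,0,0]}
    - {"translation":[0,0,-0.4],"rotation":[0,0,0]}
    - {"translation":[0,0,-0.46],"rotation":[0,0,0]}
    - {"translation":[0,0,-0.5],"rotation":[0,0,0]}
    - {"translation":[0,0,-0.5],"rotation":[0,0,0]}
    - {"translation":[0,0,-0.5],"rotation":[0,0,0]}
    - {"translation":[0,0,-0.5],"rotation":[0,0,0]}

```text
t: 44.03
eef_pos: [0.4574, 0.3067, 0.0486]
ee_rot: [3.141, 0.001, 3.141]
force: [0.4, 0.9, 0.8]
width: 0.0441
gripper_force: 0.0
```

apply_moves:
  steps:
    - {"translation":[0,0,0],"rotation":[0,0,0]}
    - {"translation":[0,0,0],"rotation":[0,0,0]}
    - {"translation":[0,0,0],"rotation":[0,0,0]}
    - {"translation":[0,0,0],"rotation":[0,0,0]}
    - {"translation":[0,0,0],"rotation":[0,0,0]}
    - {"translation":[0,0,0],"rotation":[0,0,0]}
    - {"translation":[0,0,0],"rotation":[0,0,0]}
    - {"translation":[0,0,0],"rotation":[0,0,0]}
    - {"translation":[0,0,0],"rotation":[0,0,0]}
    - {"translation":[0,0,0],"rotation":[0,0,0]}
  jaw: 1

```text
t: 44.87
eef_pos: [0.4568, 0.3065, 0.0477]
ee_rot: [3.141, 0.0, 3.141]
force: [-0.3, -1.2, 3.6]
width: 0.0154
gripper_force: 20.0
```

apply_moves:
  steps:
    - {"translation":[0,0,0.02],"rotation":[0,0,0]}
    - {"translation":[0,0,0.06],"rotation":[0,0,0]}
    - {"translation":[0,0,0.12],"rotation":[0,0,0]}
    - {"translation":[0,0,0.2],"rotation":[0,0,0]}
    - {"translation":[0,0,0.28],"rotation":[0,0,0]}
    - {"translation":[0,0,0.36],"rotation":[0,0,0]}
    - {"translation":[0,0,0.44],"rotation":[0,0,0]}
    - {"translation":[0,0,0.5],"rotation":[0,0,0]}
    - {"translation":[0,0,0.5],"rotation":[0,0,0]}
    - {"translation":[0,0,0.5],"rotation":[0,0,0]}

```text
t: 45.7
eef_pos: [0.4569, 0.3069, 0.1739]
ee_rot: [3.139, 0.001, 3.141]
force: [0.1, 0.7, -1.4]
width: 0.0154
gripper_force: 20.0
```

apply_moves:
  steps:
    - {"translation":[0.002,-0.08,0],"rotation":[0,0,0]}
    - {"translation":[0.004,-0.16,0],"rotation":[0,0,0]}
    - {"translation":[0.006,-0.24,0],"rotation":[0,0,0]}
    - {"translation":[0.008,-0.32,0],"rotation":[0,0,0]}
    - {"translation":[0.01,-0.4,0],"rotation":[0,0,0]}
    - {"translation":[0.012,-0.48,0],"rotation":[0,0,0]}
    - {"translation":[0.014,-0.56,0],"rotation":[0,0,0]}
    - {"translation":[0.016,-0.64,0],"rotation":[0,0,0]}
    - {"translation":[0.018,-0.72,0],"rotation":[0,0,0]}
    - {"translation":[0.018,-0.8,0],"rotation":[0,0,0]}

```text
t: 46.53
eef_pos: [0.4603, 0.1048, 0.1716]
ee_rot: [-3.141, -0.002, 3.141]
force: [0.5, -0.5, -0.1]
width: 0.0155
gripper_force: 20.0
```

apply_moves:
  steps:
    - {"translation":[0.002,-0.08,0],"rotation":[0,0,0]}
    - {"translation":[0.004,-0.16,0],"rotation":[0,0,0]}
    - {"translation":[0.006,-0.24,0],"rotation":[0,0,0]}
    - {"translation":[0.008,-0.32,0],"rotation":[0,0,0]}
    - {"translation":[0.01,-0.4,0],"rotation":[0,0,0]}
    - {"translation":[0.012,-0.48,0],"rotation":[0,0,0]}
    - {"translation":[0.014,-0.56,0],"rotation":[0,0,0]}
    - {"translation":[0.016,-0.64,0],"rotation":[0,0,0]}
    - {"translation":[0.018,-0.72,0],"rotation":[0,0,0]}
    - {"translation":[0.018,-0.8,0],"rotation":[0,0,0]}

```text
t: 47.37
eef_pos: [0.4646, -0.0948, 0.1716]
ee_rot: [-3.142, -0.002, 3.141]
force: [1.3, 0.4, -0.1]
width: 0.0153
gripper_force: 20.0
```

apply_moves:
  steps:
    - {"translation":[0.002,-0.1,0],"rotation":[0,0,0]}
    - {"translation":[0.004,-0.2,0],"rotation":[0,0,0]}
    - {"translation":[0.006,-0.3,0],"rotation":[0,0,0]}
    - {"translation":[0.008,-0.4,0],"rotation":[0,0,0]}
    - {"translation":[0.01,-0.5,0],"rotation":[0,0,0]}
    - {"translation":[0.012,-0.6,0],"rotation":[0,0,0]}
    - {"translation":[0.014,-0.7,0],"rotation":[0,0,0]}
    - {"translation":[0.018,-0.78,0],"rotation":[0,0,0]}
    - {"translation":[0.018,-0.82,0],"rotation":[0,0,0]}
    - {"translation":[0.018,-0.82,0],"rotation":[0,0,0]}

```text
t: 48.2
eef_pos: [0.4691, -0.3001, 0.1713]
ee_rot: [3.141, -0.002, 3.139]
force: [0.4, -0.1, -1.2]
width: 0.0152
gripper_force: 20.0
```

apply_moves:
  steps:
    - {"translation":[0,0,0],"rotation":[0,0,0]}
    - {"translation":[0,0,-0.08],"rotation":[0,0,0]}
    - {"translation":[0,0,-0.16],"rotation":[0,0,0]}
    - {"translation":[0,0,-0.24],"rotation":[0,0,0]}
    - {"translation":[0,0,-0.32],"rotation":[0,0,0]}
    - {"translation":[0,0,-0.39],"rotation":[0,0,0]}
    - {"translation":[0,0,-0.45],"rotation":[0,0,0]}
    - {"translation":[0,0,-0.49],"rotation":[0,0,0]}
    - {"translation":[0,0,-0.502],"rotation":[0,0,0]}
    - {"translation":[0,0,-0.502],"rotation":[0,0,0]}

```text
t: 49.03
eef_pos: [0.47, -0.2976, 0.0472]
ee_rot: [3.141, -0.001, -3.141]
force: [-0.5, 0.6, -0.8]
width: 0.0155
gripper_force: 20.0
```

apply_moves:
  steps:
    - {"translation":[0,0,0],"rotation":[0,0,0]}
    - {"translation":[0,0,0],"rotation":[0,0,0]}
    - {"translation":[0,0,0],"rotation":[0,0,0]}
    - {"translation":[0,0,0],"rotation":[0,0,0]}
    - {"translation":[0,0,0],"rotation":[0,0,0]}
    - {"translation":[0,0,0.04],"rotation":[0,0,0]}
    - {"translation":[0,0,0.12],"rotation":[0,0,0]}
    - {"translation":[0,0,0.24],"rotation":[0,0,0]}
    - {"translation":[0,0,0.38],"rotation":[0,0,0]}
    - {"translation":[0,0,0.502],"rotation":[0,0,0]}
  jaw: 0

```text
t: 49.87
eef_pos: [0.4701, -0.2987, 0.1753]
ee_rot: [-3.141, 0.0, 3.141]
force: [1.4, 0.2, 0.8]
width: 0.0436
gripper_force: 0.0
```

```bash
python3 -c "
from h import *
look(7)
cv2.imwrite('pics/c7.png',cv2.convertScaleAbs(cv2.resize(cv2.imread('pics/scene7.png')[90:350,150:510],(720,520)),alpha=1.8))"
```

```text
49.8667 [ 0.4701 -0.2987  0.1753] 0.0436
tray (corrected)
[0.6074 0.2571] [17.3 18.3]
tin (corrected)
[ 0.459  -0.3397] [15.3 44.9]
```

View pics/c7.png

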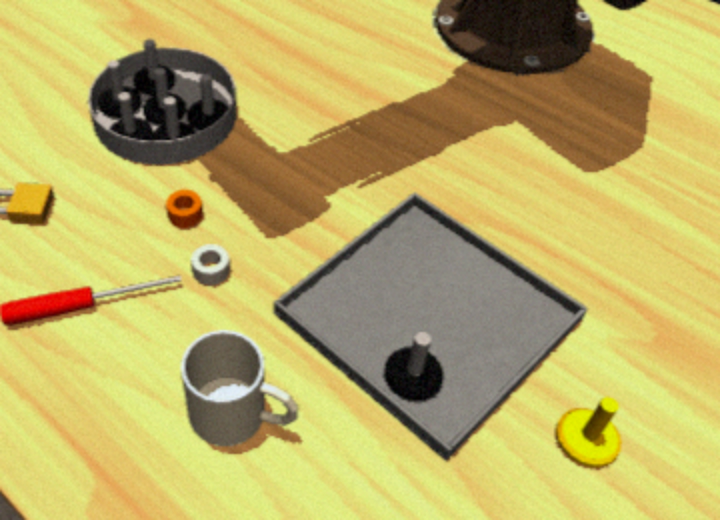

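Six feet stand in the tin and one is left in the tray at crop (413,370). The collar is still at crop (210,265), and nothing else has moved.

apply_moves:
  steps:
    - {"translation":[0.018,0.074,0],"rotation":[0,0,0]}
    - {"translation":[0.036,0.148,0],"rotation":[0,0,0]}
    - {"translation":[0.054,0.222,0],"rotation":[0,0,0]}
    - {"translation":[0.072,0.296,0],"rotation":[0,0,0]}
    - {"translation":[0.09,0.37,0],"rotation":[0,0,0]}
    - {"translation":[0.108,0.444,0],"rotation":[0,0,0]}
    - {"translation":[0.126,0.518,0],"rotation":[0,0,0]}
    - {"translation":[0.144,0.592,0],"rotation":[0,0,0]}
    - {"translation":[0.162,0.666,0],"rotation":[0,0,0]}
    - {"translation":[0.18,0.74,0],"rotation":[0,0,0]}

```text
t: 50.8
eef_pos: [0.5153, -0.1127, 0.1732]
ee_rot: [3.142, 0.0, 3.141]
force: [-0.0, -1.5, 0.1]
width: 0.0436
gripper_force: 0.0
```

apply_moves:
  steps:
    - {"translation":[0.018,0.074,0],"rotation":[0,0,0]}
    - {"translation":[0.036,0.148,0],"rotation":[0,0,0]}
    - {"translation":[0.054,0.222,0],"rotation":[0,0,0]}
    - {"translation":[0.072,0.296,0],"rotation":[0,0,0]}
    - {"translation":[0.09,0.37,0],"rotation":[0,0,0]}
    - {"translation":[0.108,0.444,0],"rotation":[0,0,0]}
    - {"translation":[0.126,0.518,0],"rotation":[0,0,0]}
    - {"translation":[0.144,0.592,0],"rotation":[0,0,0]}
    - {"translation":[0.162,0.666,0],"rotation":[0,0,0]}
    - {"translation":[0.18,0.74,0],"rotation":[0,0,0]}

```text
t: 51.63
eef_pos: [0.5603, 0.0723, 0.1732]
ee_rot: [3.141, 0.0, 3.141]
force: [-0.3, -0.9, -0.2]
width: 0.0437
gripper_force: 0.0
```

apply_moves:
  steps:
    - {"translation":[0.024,0.1,0],"rotation":[0,0,0]}
    - {"translation":[0.048,0.2,0],"rotation":[0,0,0]}
    - {"translation":[0.072,0.3,0],"rotation":[0,0,0]}
    - {"translation":[0.096,0.4,0],"rotation":[0,0,0]}
    - {"translation":[0.12,0.5,0],"rotation":[0,0,0]}
    - {"translation":[0.15,0.6,0],"rotation":[0,0,0]}
    - {"translation":[0.18,0.7,0],"rotation":[0,0,0]}
    - {"translation":[0.19,0.748,0],"rotation":[0,0,0]}
    - {"translation":[0.19,0.748,0],"rotation":[0,0,0]}
    - {"translation":[0.19,0.748,0],"rotation":[0,0,0]}

```text
t: 52.47
eef_pos: [0.6074, 0.2586, 0.1724]
ee_rot: [-3.141, -0.001, -3.141]
force: [0.5, -0.5, -0.5]
width: 0.0435
gripper_force: 0.0
```

apply_moves:
  steps:
    - {"translation":[0,0,-0.08],"rotation":[0,0,0]}
    - {"translation":[0,0,-0.16],"rotation":[0,0,0]}
    - {"translation":[0,0,-0.24],"rotation":[0,0,0]}
    - {"translation":[0,0,-0.32],"rotation":[0,0,0]}
    - {"translation":[0,0,-0.4],"rotation":[0,0,0]}
    - {"translation":[0,0,-0.46],"rotation":[0,0,0]}
    - {"translation":[0,0,-0.5],"rotation":[0,0,0]}
    - {"translation":[0,0,-0.5],"rotation":[0,0,0]}
    - {"translation":[0,0,-0.5],"rotation":[0,0,0]}
    - {"translation":[0,0,-0.5],"rotation":[0,0,0]}

```text
t: 53.3
eef_pos: [0.6084, 0.2585, 0.0489]
ee_rot: [3.141, 0.001, 3.141]
force: [0.8, 1.0, 1.2]
width: 0.0437
gripper_force: 0.0
```

apply_moves:
  steps:
    - {"translation":[0,0,0],"rotation":[0,0,0]}
    - {"translation":[0,0,0],"rotation":[0,0,0]}
    - {"translation":[0,0,0],"rotation":[0,0,0]}
    - {"translation":[0,0,0],"rotation":[0,0,0]}
    - {"translation":[0,0,0],"rotation":[0,0,0]}
    - {"translation":[0,0,0],"rotation":[0,0,0]}
    - {"translation":[0,0,0],"rotation":[0,0,0]}
    - {"translation":[0,0,0],"rotation":[0,0,0]}
    - {"translation":[0,0,0],"rotation":[0,0,0]}
    - {"translation":[0,0,0],"rotation":[0,0,0]}
  jaw: 1

```text
t: 54.13
eef_pos: [0.6078, 0.2585, 0.0476]
ee_rot: [-3.142, 0.0, 3.141]
force: [-1.2, -0.2, 1.1]
width: 0.0154
gripper_force: 20.0
```

apply_moves:
  steps:
    - {"translation":[0,0,0.02],"rotation":[0,0,0]}
    - {"translation":[0,0,0.06],"rotation":[0,0,0]}
    - {"translation":[0,0,0.12],"rotation":[0,0,0]}
    - {"translation":[0,0,0.2],"rotation":[0,0,0]}
    - {"translation":[0,0,0.28],"rotation":[0,0,0]}
    - {"translation":[0,0,0.36],"rotation":[0,0,0]}
    - {"translation":[0,0,0.44],"rotation":[0,0,0]}
    - {"translation":[0,0,0.5],"rotation":[0,0,0]}
    - {"translation":[0,0,0.5],"rotation":[0,0,0]}
    - {"translation":[0,0,0.5],"rotation":[0,0,0]}

```text
t: 54.97
eef_pos: [0.6081, 0.2589, 0.1741]
ee_rot: [3.14, 0.002, 3.141]
force: [-0.5, -0.4, -1.3]
width: 0.0155
gripper_force: 20.0
```

apply_moves:
  steps:
    - {"translation":[-0.02,-0.066,0],"rotation":[0,0,0]}
    - {"translation":[-0.04,-0.132,0],"rotation":[0,0,0]}
    - {"translation":[-0.06,-0.198,0],"rotation":[0,0,0]}
    - {"translation":[-0.08,-0.264,0],"rotation":[0,0,0]}
    - {"translation":[-0.1,-0.33,0],"rotation":[0,0,0]}
    - {"translation":[-0.12,-0.396,0],"rotation":[0,0,0]}
    - {"translation":[-0.14,-0.462,0],"rotation":[0,0,0]}
    - {"translation":[-0.16,-0.528,0],"rotation":[0,0,0]}
    - {"translation":[-0.18,-0.594,0],"rotation":[0,0,0]}
    - {"translation":[-0.2,-0.66,0],"rotation":[0,0,0]}

```text
t: 55.8
eef_pos: [0.5572, 0.0918, 0.1727]
ee_rot: [3.141, 0.0, 3.141]
force: [0.3, 0.5, -1.0]
width: 0.0155
gripper_force: 20.0
```

apply_moves:
  steps:
    - {"translation":[-0.024,-0.068,0],"rotation":[0,0,0]}
    - {"translation":[-0.048,-0.136,0],"rotation":[0,0,0]}
    - {"translation":[-0.072,-0.204,0],"rotation":[0,0,0]}
    - {"translation":[-0.096,-0.272,0],"rotation":[0,0,0]}
    - {"translation":[-0.12,-0.34,0],"rotation":[0,0,0]}
    - {"translation":[-0.144,-0.408,0],"rotation":[0,0,0]}
    - {"translation":[-0.168,-0.476,0],"rotation":[0,0,0]}
    - {"translation":[-0.192,-0.544,0],"rotation":[0,0,0]}
    - {"translation":[-0.216,-0.612,0],"rotation":[0,0,0]}
    - {"translation":[-0.24,-0.68,0],"rotation":[0,0,0]}

```text
t: 56.63
eef_pos: [0.4969, -0.0781, 0.1726]
ee_rot: [3.142, 0.0, 3.141]
force: [-0.0, -0.2, -2.0]
width: 0.0153
gripper_force: 20.0
```

apply_moves:
  steps:
    - {"translation":[-0.03,-0.084,0],"rotation":[0,0,0]}
    - {"translation":[-0.06,-0.168,0],"rotation":[0,0,0]}
    - {"translation":[-0.09,-0.252,0],"rotation":[0,0,0]}
    - {"translation":[-0.12,-0.336,0],"rotation":[0,0,0]}
    - {"translation":[-0.15,-0.42,0],"rotation":[0,0,0]}
    - {"translation":[-0.18,-0.5,0],"rotation":[0,0,0]}
    - {"translation":[-0.21,-0.58,0],"rotation":[0,0,0]}
    - {"translation":[-0.238,-0.65,0],"rotation":[0,0,0]}
    - {"translation":[-0.238,-0.666,0],"rotation":[0,0,0]}
    - {"translation":[-0.238,-0.666,0],"rotation":[0,0,0]}

```text
t: 57.47
eef_pos: [0.4374, -0.2444, 0.1725]
ee_rot: [-3.142, 0.0, 3.139]
force: [0.6, 0.1, 0.1]
width: 0.0154
gripper_force: 20.0
```

apply_moves:
  steps:
    - {"translation":[0,0,0],"rotation":[0,0,0]}
    - {"translation":[0,0,-0.08],"rotation":[0,0,0]}
    - {"translation":[0,0,-0.16],"rotation":[0,0,0]}
    - {"translation":[0,0,-0.24],"rotation":[0,0,0]}
    - {"translation":[0,0,-0.32],"rotation":[0,0,0]}
    - {"translation":[0,0,-0.38],"rotation":[0,0,0]}
    - {"translation":[0,0,-0.42],"rotation":[0,0,0]}
    - {"translation":[0,0,-0.46],"rotation":[0,0,0]}
    - {"translation":[0,0,-0.49],"rotation":[0,0,0]}
    - {"translation":[0,0,-0.502],"rotation":[0,0,0]}

```text
t: 58.3
eef_pos: [0.4382, -0.2428, 0.0464]
ee_rot: [3.142, -0.001, -3.141]
force: [-4.4, -3.2, 15.9]
width: 0.0155
gripper_force: 20.0
```

apply_moves:
  steps:
    - {"translation":[0,0,0],"rotation":[0,0,0]}
    - {"translation":[0,0,0],"rotation":[0,0,0]}
    - {"translation":[0,0,0],"rotation":[0,0,0]}
    - {"translation":[0,0,0],"rotation":[0,0,0]}
    - {"translation":[0,0,0],"rotation":[0,0,0]}
    - {"translation":[0,0,0.04],"rotation":[0,0,0]}
    - {"translation":[0,0,0.12],"rotation":[0,0,0]}
    - {"translation":[0,0,0.24],"rotation":[0,0,0]}
    - {"translation":[0,0,0.38],"rotation":[0,0,0]}
    - {"translation":[0,0,0.502],"rotation":[0,0,0]}
  jaw: 0

```text
t: 59.13
eef_pos: [0.4381, -0.2431, 0.1754]
ee_rot: [-3.141, 0.001, 3.142]
force: [1.0, 0.4, -0.6]
width: 0.0439
gripper_force: 0.0
```

apply_moves:
  steps:
    - {"translation":[0,0.1,0],"rotation":[0,0,0]}
    - {"translation":[0,0.2,0],"rotation":[0,0,0]}
    - {"translation":[0,0.3,0],"rotation":[0,0,0]}
    - {"translation":[0,0.4,0],"rotation":[0,0,0]}
    - {"translation":[0,0.5,0],"rotation":[0,0,0]}
    - {"translation":[0,0.6,0],"rotation":[0,0,0]}
    - {"translation":[0,0.7,0],"rotation":[0,0,0]}
    - {"translation":[0,0.8,0],"rotation":[0,0,0]}
    - {"translation":[0,0.9,0],"rotation":[0,0,0]}
    - {"translation":[0,1,0],"rotation":[0,0,0]}

```text
t: 59.97
eef_pos: [0.4381, 0.0082, 0.1736]
ee_rot: [3.141, 0.001, 3.141]
force: [0.9, -0.1, -0.1]
width: 0.0438
gripper_force: 0.0
```

```bash
python3 -c "
from h import *
look(8)
a=np.hstack([cv2.resize(cv2.imread('pics/scene8.png')[95:245,170:320],(400,400)),cv2.resize(cv2.imread('pics/top8.png')[180:300,320:440],(400,400))])
cv2.imwrite('pics/c8.png',cv2.convertScaleAbs(a,alpha=1.8))"
```

```text
59.9667 [0.4381 0.0082 0.1736] 0.0438
tray (corrected)
tin (corrected)
[ 0.4388 -0.2428] [18.  18.4]
[ 0.4682 -0.3012] [18.6 21.6]
[ 0.5335 -0.1879] [17.6 18.5]
[ 0.537  -0.3017] [18.  21.2]
[ 0.5676 -0.2358] [17.8 20.3]
```

View pics/c8.png

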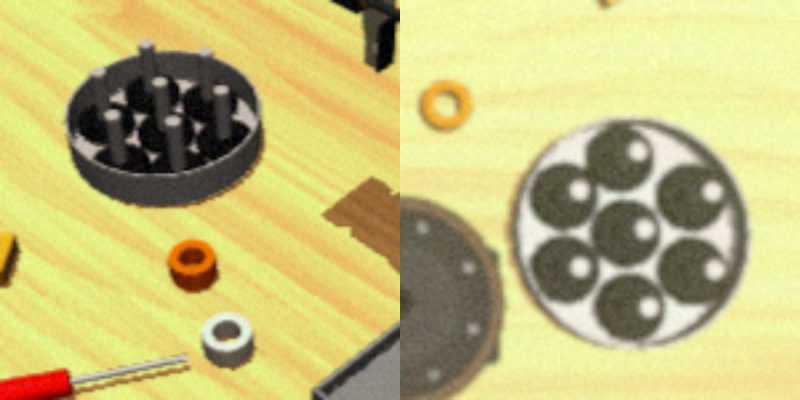

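All seven feet are in the tin, in one layer with the stems up. In the top crop the centre foot is at (625,232) and the ring is at (618,158), (690,195), (690,270), (628,305), (565,270) and (565,195). The upper ring foot sits a few mm off its slot. The white collar is in the scene crop at (228,338) and the orange one at (192,262). Next I measure the tilts, the middle stem and the collar.

```bash
python3 - <<'E'
from h import *
t=cv2.imread("pics/top8.png"); s=cv2.imread("pics/scene8.png")
C=np.array([.5026,-.2436]); exp=[(0,0,'mid',.5027,-.2405)]+[(0,0,str(a),C[0]+.064*np.cos(np.radians(a)),C[1]+.064*np.sin(np.radians(a))) for a in range(0,360,60)]
dz={"top":(.0012,.0052),"scene":(0,0)}
def tip(im,n,x,y):
    u0,v0=np.round(proj(n,[x+dz[n][0],y+dz[n][1],.076])).astype(int); r=5
    w=im[v0-r:v0+r+1,u0-r:u0+r+1].max(2).astype(float)
    thr=(np.percentile(w,25)+w.max())/2; m=(w>thr).astype(np.uint8); k,l,st,ce=cv2.connectedComponentsWithStats(m)
    i=min(range(1,k),key=lambda i:np.hypot(*(ce[i]-r))); c=ce[i]+[u0-r,v0-r]
    return c,st[i,4],ray(n,c,.076)[:2]-dz[n]
for _,_,a,x,y in exp:
    print(a,'cmd',np.round([x,y],4),*[ (n,tip(im,n,x,y)[2].round(4),int(tip(im,n,x,y)[1])) for n,im in (("top",t),("scene",s))])
for n,im in (("top",cv2.imread("pics/top7.png")),("top",t),("scene",s)):
    u,v=np.round(proj(n,[.651,.001,.024])).astype(int); r=14
    h=cv2.cvtColor(im,cv2.COLOR_BGR2HSV); m=np.zeros(im.shape[:2],np.uint8); m[v-r:v+r,u-r:u+r]=((h[...,1]<60)&(h[...,2]>60))[v-r:v+r,u-r:u+r]
    cs,hi=cv2.findContours(m,cv2.RETR_CCOMP,cv2.CHAIN_APPROX_NONE)
    for c,q in zip(cs,hi[0]):
        if len(c)>=8: e=cv2.fitEllipse(cv2.convexHull(c)); print(n,'hole' if q[3]>=0 else 'outer',np.round(e[0],1),np.round(e[1],1),ray(n,e[0],.024)[:2].round(4))
E
```

```text
mid cmd [ 0.5027 -0.2405] ('top', array([ 0.5029, -0.2427]), 25) ('scene', array([ 0.5024, -0.2426]), 15)
0 cmd [ 0.5666 -0.2436] ('top', array([ 0.5671, -0.2386]), 21) ('scene', array([ 0.5677, -0.2378]), 19)
60 cmd [ 0.5346 -0.1882] ('top', array([ 0.5338, -0.189 ]), 28) ('scene', array([ 0.534 , -0.1883]), 18)
120 cmd [ 0.4706 -0.1882] ('top', array([ 0.4704, -0.1889]), 29) ('scene', array([ 0.4704, -0.1885]), 16)
180 cmd [ 0.4386 -0.2436] ('top', array([ 0.4384, -0.2455]), 26) ('scene', array([ 0.4308, -0.2488]), 77)
240 cmd [ 0.4706 -0.299 ] ('top', array([ 0.4701, -0.3003]), 27) ('scene', array([ 0.4666, -0.3057]), 82)
300 cmd [ 0.5346 -0.299 ] ('top', array([ 0.5347, -0.3003]), 26) ('scene', array([ 0.5314, -0.3081]), 62)
top outer [304.4 197.2] [15.2 15.7] [0.6516 0.0055]
top hole [304.4 197.1] [8.  8.3] [0.6522 0.0056]
top outer [304.5 197.2] [15.3 15.4] [0.6518 0.0052]
top hole [304.5 196.9] [8.  8.4] [0.6525 0.0051]
scene outer [254.5 219.4] [15.1 18.6] [0.653  0.0027]
scene hole [254.6 219.1] [ 8.7 11.3] [0.6523 0.0022]
```

All seven feet are upright: the tip readings match the placed positions, with the middle foot at about (0.503, -0.242). The two views agree on the white collar at about (0.6515, 0.002).

apply_moves:
  steps:
    - {"translation":[0.1,-0.002,0],"rotation":[0,0,0]}
    - {"translation":[0.2,-0.004,0],"rotation":[0,0,0]}
    - {"translation":[0.3,-0.006,0],"rotation":[0,0,0]}
    - {"translation":[0.4,-0.008,0],"rotation":[0,0,0]}
    - {"translation":[0.5,-0.01,0],"rotation":[0,0,0]}
    - {"translation":[0.6,-0.012,0],"rotation":[0,0,0]}
    - {"translation":[0.7,-0.014,0],"rotation":[0,0,0]}
    - {"translation":[0.8,-0.018,0],"rotation":[0,0,0]}
    - {"translation":[0.852,-0.018,0],"rotation":[0,0,0]}
    - {"translation":[0.852,-0.018,0],"rotation":[0,0,0]}
  jaw: -0.36

```text
t: 60.9
eef_pos: [0.6534, 0.0017, 0.1722]
ee_rot: [-3.141, -0.0, 3.141]
force: [-0.0, 0.2, 0.1]
width: 0.0597
gripper_force: 0.0
```

apply_moves:
  steps:
    - {"translation":[0,0,0],"rotation":[0,0,0]}
    - {"translation":[0,0,-0.1],"rotation":[0,0,0]}
    - {"translation":[0,0,-0.2],"rotation":[0,0,0]}
    - {"translation":[0,0,-0.3],"rotation":[0,0,0]}
    - {"translation":[0,0,-0.4],"rotation":[0,0,0]}
    - {"translation":[0,0,-0.48],"rotation":[0,0,0]}
    - {"translation":[0,0,-0.55],"rotation":[0,0,0]}
    - {"translation":[0,0,-0.6],"rotation":[0,0,0]}
    - {"translation":[0,0,-0.64],"rotation":[0,0,0]}
    - {"translation":[0,0,-0.66],"rotation":[0,0,0]}

```text
t: 61.73
eef_pos: [0.6506, 0.0023, 0.0069]
ee_rot: [-3.141, -0.001, 3.141]
force: [-0.4, 0.2, -0.9]
width: 0.0597
gripper_force: 0.0
```

apply_moves:
  steps:
    - {"translation":[0,0,0],"rotation":[0,0,0]}
    - {"translation":[0,0,0],"rotation":[0,0,0]}
    - {"translation":[0,0,0],"rotation":[0,0,0]}
    - {"translation":[0,0,0],"rotation":[0,0,0]}
    - {"translation":[0,0,0],"rotation":[0,0,0]}
    - {"translation":[0,0,0],"rotation":[0,0,0]}
    - {"translation":[0,0,0],"rotation":[0,0,0]}
    - {"translation":[0,0,0],"rotation":[0,0,0]}
    - {"translation":[0,0,0],"rotation":[0,0,0]}
    - {"translation":[0,0,0],"rotation":[0,0,0]}
  jaw: 1
  newtons: 15

```text
t: 62.57
eef_pos: [0.652, 0.0027, 0.0086]
ee_rot: [3.141, 0.002, -3.142]
force: [0.3, 1.2, 6.0]
width: 0.0439
gripper_force: 15.0
```

apply_moves:
  steps:
    - {"translation":[0,0,0.02],"rotation":[0,0,0]}
    - {"translation":[0,0,0.06],"rotation":[0,0,0]}
    - {"translation":[0,0,0.12],"rotation":[0,0,0]}
    - {"translation":[0,0,0.2],"rotation":[0,0,0]}
    - {"translation":[0,0,0.28],"rotation":[0,0,0]}
    - {"translation":[0,0,0.36],"rotation":[0,0,0]}
    - {"translation":[0,0,0.44],"rotation":[0,0,0]}
    - {"translation":[0,0,0.52],"rotation":[0,0,0]}
    - {"translation":[0,0,0.58],"rotation":[0,0,0]}
    - {"translation":[0,0,0.6],"rotation":[0,0,0]}

```text
t: 63.4
eef_pos: [0.6525, 0.0026, 0.1612]
ee_rot: [3.141, 0.004, 3.142]
force: [0.9, 0.5, 0.6]
width: 0.0441
gripper_force: 15.0
```

```bash
python3 -c "
from h import *
look(9)
a=np.hstack([cv2.resize(cv2.imread('pics/scene9.png')[95:245,170:320],(400,400)),cv2.resize(cv2.imread('pics/top9.png')[180:300,320:440],(400,400))])
cv2.imwrite('pics/c9.png',cv2.convertScaleAbs(a,alpha=1.8))"
```

```text
63.4 [0.6525 0.0026 0.1612] 0.0441
tray (corrected)
[0.4461 0.3133] [10.  64.4]
[0.6826 0.1049] [17.  36.1]
tin (corrected)
[ 0.4388 -0.2433] [16.6 17.7]
[ 0.4694 -0.3012] [16.9 20.7]
[ 0.5021 -0.2396] [17.3 18.2]
[ 0.5345 -0.297 ] [16.8 17.1]
[ 0.5673 -0.2352] [16.6 19.7]
```

View pics/c9.png

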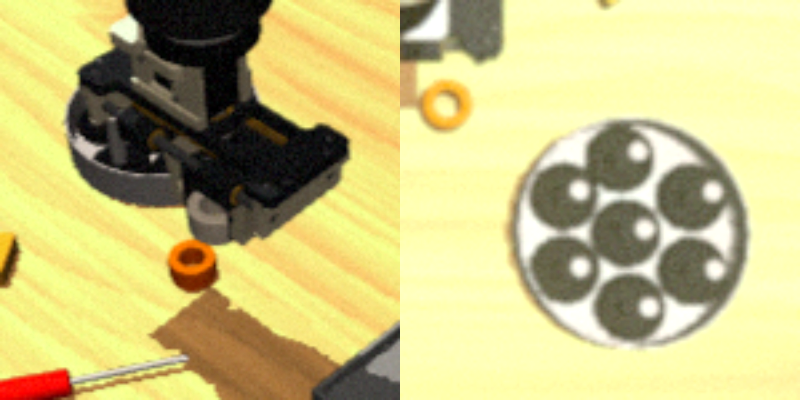

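The collar is held level in the fingers (scene crop (208,215)). All seven feet are still close-packed in the tin, with the middle one at top crop (625,232).

apply_moves:
  steps:
    - {"translation":[-0.03,-0.05,0],"rotation":[0,0,0]}
    - {"translation":[-0.06,-0.1,0],"rotation":[0,0,0]}
    - {"translation":[-0.09,-0.15,0],"rotation":[0,0,0]}
    - {"translation":[-0.12,-0.2,0],"rotation":[0,0,0]}
    - {"translation":[-0.15,-0.25,0],"rotation":[0,0,0]}
    - {"translation":[-0.18,-0.3,0],"rotation":[0,0,0]}
    - {"translation":[-0.21,-0.35,0],"rotation":[0,0,0]}
    - {"translation":[-0.24,-0.4,0],"rotation":[0,0,0]}
    - {"translation":[-0.27,-0.45,0],"rotation":[0,0,0]}
    - {"translation":[-0.3,-0.49,0],"rotation":[0,0,0]}

```text
t: 64.33
eef_pos: [0.5754, -0.1215, 0.1576]
ee_rot: [-3.142, 0.0, 3.141]
force: [0.0, 1.0, -0.3]
width: 0.0439
gripper_force: 15.0
```

apply_moves:
  steps:
    - {"translation":[-0.04,-0.06,0],"rotation":[0,0,0]}
    - {"translation":[-0.08,-0.12,0],"rotation":[0,0,0]}
    - {"translation":[-0.12,-0.19,0],"rotation":[0,0,0]}
    - {"translation":[-0.16,-0.26,0],"rotation":[0,0,0]}
    - {"translation":[-0.2,-0.33,0],"rotation":[0,0,0]}
    - {"translation":[-0.24,-0.4,0],"rotation":[0,0,0]}
    - {"translation":[-0.28,-0.46,0],"rotation":[0,0,0]}
    - {"translation":[-0.294,-0.482,0],"rotation":[0,0,0]}
    - {"translation":[-0.294,-0.482,0],"rotation":[0,0,0]}
    - {"translation":[-0.294,-0.482,0],"rotation":[0,0,0]}

```text
t: 65.17
eef_pos: [0.5026, -0.2409, 0.1577]
ee_rot: [-3.142, 0.0, 3.14]
force: [0.5, -0.5, -0.3]
width: 0.0439
gripper_force: 15.0
```

apply_moves:
  steps:
    - {"translation":[0,0,0],"rotation":[0,0,0]}
    - {"translation":[0,0,-0.06],"rotation":[0,0,0]}
    - {"translation":[0,0,-0.12],"rotation":[0,0,0]}
    - {"translation":[0,0,-0.18],"rotation":[0,0,0]}
    - {"translation":[0,0,-0.22],"rotation":[0,0,0]}
    - {"translation":[0,0,-0.25],"rotation":[0,0,0]}
    - {"translation":[0,0,-0.26],"rotation":[0,0,0]}
    - {"translation":[0,0,-0.26],"rotation":[0,0,0]}
    - {"translation":[0,0,-0.26],"rotation":[0,0,0]}
    - {"translation":[0,0,-0.26],"rotation":[0,0,0]}

```text
t: 66.0
eef_pos: [0.5033, -0.2406, 0.0933]
ee_rot: [-3.141, 0.001, 3.142]
force: [1.1, -0.0, 0.0]
width: 0.0441
gripper_force: 15.0
```

```bash
python3 -c "
from h import *
s=get_state(); print(s['eef_pos'],s['force'])
im=grab_frame('scene'); cv2.imwrite('pics/scene10.png',im)
cv2.imwrite('pics/c10.png',cv2.convertScaleAbs(cv2.resize(im[60:180,170:310],(700,600),interpolation=cv2.INTER_CUBIC),alpha=2.2))"
```

```text
[ 0.50334052 -0.24055921  0.09332129] [ 1.07021024 -0.02977601  0.01213182]
```

View pics/c10.png

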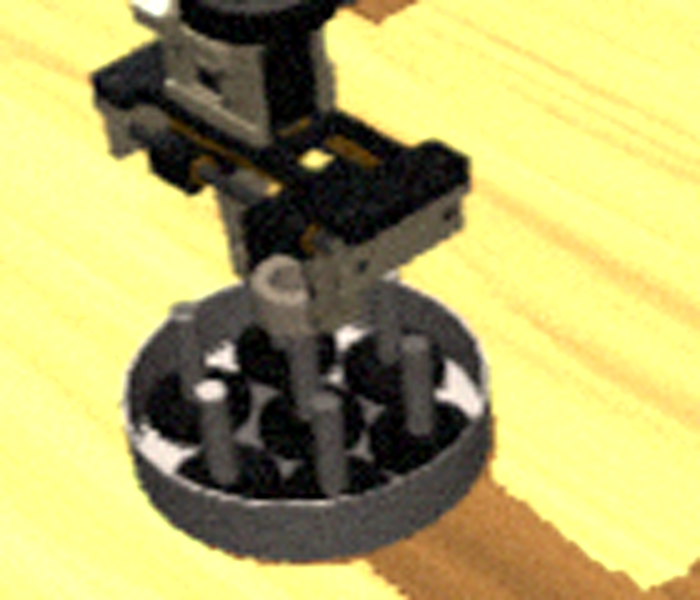

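The collar hovers over the middle stem (crop collar (283,290), stem (300,360)). I lower it gently and watch the force.

apply_moves:
  steps:
    - {"translation":[0,0,-0.005],"rotation":[0,0,0]}
    - {"translation":[0,0,-0.01],"rotation":[0,0,0]}
    - {"translation":[0,0,-0.015],"rotation":[0,0,0]}
    - {"translation":[0,0,-0.02],"rotation":[0,0,0]}
    - {"translation":[0,0,-0.026],"rotation":[0,0,0]}
    - {"translation":[0,0,-0.032],"rotation":[0,0,0]}
    - {"translation":[0,0,-0.038],"rotation":[0,0,0]}
    - {"translation":[0,0,-0.044],"rotation":[0,0,0]}
    - {"translation":[0,0,-0.05],"rotation":[0,0,0]}
    - {"translation":[0,0,-0.05],"rotation":[0,0,0]}

```text
t: 66.88
eef_pos: [0.5026, -0.2405, 0.0797]
ee_rot: [3.141, -0.001, 3.141]
force: [-0.7, -0.5, -0.5]
width: 0.0439
gripper_force: 15.0
```

apply_moves:
  steps:
    - {"translation":[0,0,-0.02],"rotation":[0,0,0]}
    - {"translation":[0,0,-0.04],"rotation":[0,0,0]}
    - {"translation":[0,0,-0.06],"rotation":[0,0,0]}
    - {"translation":[0,0,-0.08],"rotation":[0,0,0]}
    - {"translation":[0,0,-0.1],"rotation":[0,0,0]}
    - {"translation":[0,0,-0.11],"rotation":[0,0,0]}
    - {"translation":[0,0,-0.12],"rotation":[0,0,0]}
    - {"translation":[0,0,-0.13],"rotation":[0,0,0]}
    - {"translation":[0,0,-0.13],"rotation":[0,0,0]}
    - {"translation":[0,0,-0.13],"rotation":[0,0,0]}

```text
t: 67.72
eef_pos: [0.5028, -0.2405, 0.0475]
ee_rot: [-3.142, -0.0, 3.141]
force: [0.1, 0.7, -0.3]
width: 0.044
gripper_force: 15.0
```

apply_moves:
  steps:
    - {"translation":[0,0,-0.01],"rotation":[0,0,0]}
    - {"translation":[0,0,-0.02],"rotation":[0,0,0]}
    - {"translation":[0,0,-0.03],"rotation":[0,0,0]}
    - {"translation":[0,0,-0.04],"rotation":[0,0,0]}
    - {"translation":[0,0,-0.05],"rotation":[0,0,0]}
    - {"translation":[0,0,-0.06],"rotation":[0,0,0]}
    - {"translation":[0,0,-0.07],"rotation":[0,0,0]}
    - {"translation":[0,0,-0.074],"rotation":[0,0,0]}
    - {"translation":[0,0,-0.078],"rotation":[0,0,0]}
    - {"translation":[0,0,-0.078],"rotation":[0,0,0]}

```text
t: 68.55
eef_pos: [0.5027, -0.2405, 0.0278]
ee_rot: [3.142, -0.0, 3.141]
force: [-0.1, 1.4, -0.1]
width: 0.0437
gripper_force: 15.0
```

Fully down with no force, so I release it, opening only to 58 mm, rise, and clear away.

apply_moves:
  steps:
    - {"translation":[0,0,0],"rotation":[0,0,0]}
    - {"translation":[0,0,0],"rotation":[0,0,0]}
    - {"translation":[0,0,0],"rotation":[0,0,0]}
    - {"translation":[0,0,0],"rotation":[0,0,0]}
    - {"translation":[0,0,0],"rotation":[0,0,0]}
    - {"translation":[0,0,0.04],"rotation":[0,0,0]}
    - {"translation":[0,0,0.12],"rotation":[0,0,0]}
    - {"translation":[0,0,0.24],"rotation":[0,0,0]}
    - {"translation":[0,0,0.38],"rotation":[0,0,0]}
    - {"translation":[0,0,0.5],"rotation":[0,0,0]}
  jaw: -0.3

```text
t: 69.38
eef_pos: [0.5028, -0.2407, 0.1559]
ee_rot: [-3.141, 0.001, 3.142]
force: [1.6, 0.1, -0.5]
width: 0.057
gripper_force: 0.0
```

apply_moves:
  steps:
    - {"translation":[0,0,0.1],"rotation":[0,0,0]}
    - {"translation":[0,0.1,0.1],"rotation":[0,0,0]}
    - {"translation":[0,0.2,0.1],"rotation":[0,0,0]}
    - {"translation":[0,0.3,0.1],"rotation":[0,0,0]}
    - {"translation":[0,0.4,0.1],"rotation":[0,0,0]}
    - {"translation":[0,0.5,0.1],"rotation":[0,0,0]}
    - {"translation":[0,0.6,0.1],"rotation":[0,0,0]}
    - {"translation":[0,0.7,0.1],"rotation":[0,0,0]}
    - {"translation":[0,0.84,0.1],"rotation":[0,0,0]}
    - {"translation":[0,0.98,0.1],"rotation":[0,0,0]}

```text
t: 70.22
eef_pos: [0.5025, 0.0056, 0.1791]
ee_rot: [3.141, 0.001, 3.14]
force: [1.4, 0.3, -0.7]
width: 0.0565
gripper_force: 0.0
```

```bash
python3 -c "
from h import *
look(11)
a=np.hstack([cv2.resize(cv2.imread('pics/scene11.png')[95:245,170:320],(400,400)),cv2.resize(cv2.imread('pics/top11.png')[180:300,320:440],(400,400))])
cv2.imwrite('pics/c11.png',cv2.convertScaleAbs(a,alpha=1.8))"
```

```text
70.2167 [0.5025 0.0056 0.1791] 0.0565
tray (corrected)
[0.3831 0.1877] [12.7 26.5]
[0.4166 0.1065] [19.3 34.1]
[0.4967 0.29  ] [ 6.5 60.8]
[0.5515 0.1411] [15.4 57.3]
tin (corrected)
[ 0.439  -0.2431] [17.8 18.3]
[ 0.4683 -0.3006] [18.2 21.4]
[ 0.4711 -0.1876] [17.1 18.4]
[ 0.5369 -0.3019] [17.9 21.2]
[ 0.5334 -0.1876] [17.7 18.6]
[ 0.5681 -0.236 ] [17.8 21.5]
```

View pics/c11.png

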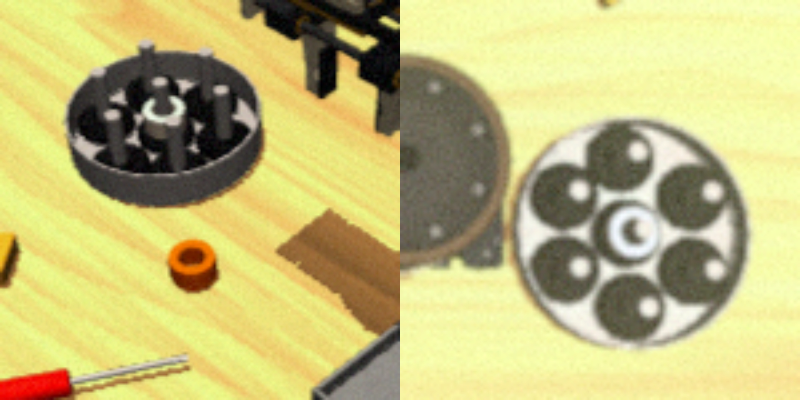

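The collar sits down around the middle stem (top crop (632,232)). All seven feet are flat in the tin, and no other white collar is in view. I hand it in.

```bash
python3 -c "
from station import *
print(job_done())"
```

```text
the job is handed in; nothing more can be done
None
```

I packed all seven feet flat in the tin, one in the middle and six around it, threaded the one white collar found fully down on the middle stem, and handed the job in after about 70 s; no verdict came back.

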